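Weigh in the front science kit from the flow rack

TASK

Take the green-handled kit from the front of its lane in the roller rack, so that the kit behind it runs forward to the stop, and set it gently and level in the middle of the scale's round plate and let go. Then pull the green stirring stick out of the wooden holder and stand it, foot down, in the kit's empty cell, leaving the complete kit on the scale to be weighed. Leave the other kits, the marker and everything else as they are.

Things in the scene. Friction and masses are not known exactly. Their poses are not given: they have to be found in the camera images.
- rack: Fixed two-lane gravity roller rack, 320 x 210 mm. Origin on the table under the inner face of the front stops, midway between the lanes; +x up the lanes (they fall 8 degrees towards -x, the robot), +y to the left lane; lane centres y = +-52 mm. Rollers 60 mm up at the stops; stops 20 mm, guides 12 mm above them. 3 touching kits a lane; they run down by themselves, under 0.5 m/s.
- kit_green: Kit to take: white open caddy 90 x 90 mm, walls 3 mm thick, 50 mm high, about 0.3 kg; green handle, green bottles fixed inside (tops at 72 mm). At the start front kit of the left or right lane, tilted with it. Origin at the centre of its underside; z up, x along the handle (up the lane at the start).
- kit_green_handle (a point): Middle of the green handle's grip part, 80 mm above the kit's origin; axes as the kit's. The handle is an upright fin on the kit's centre line, 60 mm long in x, 12 mm thick in y, its top 95 mm above the kit's origin (45 mm above the walls).
- kit_green_cell (a point): Centre of the floor of the kit's only empty cell, 3 mm above the kit's underside, 21.5 mm from the kit's centre to -x and 24 mm to +y. The cell is 40 mm (x) by 36 mm (y), walls 47 mm high; the handle fin rises on its -y side. Axes as the kit's.
- kit_red: Same caddy with red handle and red bottles, front kit of the other lane; to be left there. Origin at the centre of its underside.
- left_2: Same caddy with yellow handle and bottles, second in the left lane. Origin at the centre of its underside, x up the lane.
- right_2: Same caddy with blue handle and bottles, second in the right lane. Origin at the centre of its underside, x up the lane.
- left_3: Same caddy, yellow, third in the left lane. Origin at the centre of its underside.
- right_3: Same caddy, blue, third in the right lane. Origin at the centre of its underside.
- scale_plate (a point): Centre of the top of the round lilac plate (170 mm across, rigid) of the white weighing scale, 50 mm above the table, to the right or left of the rack; scale fixed; a display box 30 mm high sticks out to its -x side. z up.
- holder: Fixed upright wooden block, 60 (x) x 130 (y) x 90 mm high, on the other side of the rack from the scale. Two square holes 24 mm wide, 80 mm deep at y = +32 and -32 mm; one holds the stirring stick, the other the marker. Origin at the centre of its underside.
- stirrer: Green stirring stick, 175 mm long, about 50 g, standing loosely in a hole of the holder, foot 10 mm above the table. Origin at the centre of the foot's underside, z to its top. Foot 18 mm round for 25 mm, 10 mm rod up to 95 mm, then a square grip 14 x 14 mm from 95 to 175 mm, faces along its x and y (parallel to the holder's at the start).
- stirrer_grip (a point): Point on the stick's axis 133 mm above its foot, in the square grip; axes as the stick's.
- marker: White marker with black cap, 140 mm long, 18 mm thick, standing in the other hole, top 150 mm above the table; leave it. Origin at its lower end.
- beaker: Loose glass cup, 84 mm wide, 110 mm high; bystander. Origin at the centre of its underside.
- wide_bottle: Loose clear jar, 68 mm wide, 130 mm high; bystander. Origin at the centre of its underside.
- dye_bottle: Loose orange bottle, 48 mm wide, 100 mm high; bystander. Origin at the centre of its underside.

How it is judged (in metres and radians):
On the way, in this order (a step that is already met when the one before it is completed fails the run):
1. the green kit is off the rack and the kit behind it has run forward to the stop (distance between kit_green and rack above 0.14 m and ((x of left_2 in the frame of rack between 0.03 and 0.056 m and z of left_2 in the frame of rack below 0.078 m and angle between left_2's own z axis and vertical below 0.2 rad) or (x of right_2 in the frame of rack between 0.03 and 0.056 m and z of right_2 in the frame of rack below 0.078 m and angle between right_2's own z axis and vertical below 0.2 rad))), for 0.1 s.
2. the green kit stands level in the middle of the scale plate, released, with the stirring stick still in the holder (horizontal distance between kit_green and scale_plate below 0.025 m and z of kit_green in the frame of scale_plate between -0.005 and 0.005 m and angle between kit_green's own z axis and vertical below 0.05 rad and linear speed of kit_green below 0.03 m/s and contact force between the fingers and kit_green below 0.1 N and z of stirrer in the frame of holder below 0.03 m), for 0.2 s.
3. the stirring stick is pulled up out of the holder (z of stirrer in the frame of holder above 0.09 m), for 0.1 s.
At the end, for the whole second after the job is handed in: Green kit level (0.05 rad) and at rest on the scale plate within 25 mm of its centre; the stick's foot in the kit's empty cell, at most 20 mm above its floor, leaning at most 0.9 rad, at rest; the next kit of that lane at the front stop (within 11 mm); nothing held (horizontal distance between kit_green and scale_plate below 0.025 m and z of kit_green in the frame of scale_plate between -0.005 and 0.005 m and angle between kit_green's own z axis and vertical below 0.05 rad and linear speed of each of kit_green, stirrer below 0.03 m/s and contact force between the fingers and kit_green below 0.1 N and z of stirrer in the frame of kit_green_cell between -0.006 and 0.02 m and x of stirrer in the frame of kit_green_cell between -0.021 and 0.021 m and y of stirrer in the frame of kit_green_cell between -0.019 and 0.019 m and angle between stirrer's own z axis and vertical below 0.9 rad and ((x of left_2 in the frame of rack between 0.03 and 0.056 m and z of left_2 in the frame of rack below 0.078 m and angle between left_2's own z axis and vertical below 0.2 rad) or (x of right_2 in the frame of rack between 0.03 and 0.056 m and z of right_2 in the frame of rack below 0.078 m and angle between right_2's own z axis and vertical below 0.2 rad)) and contact force between the fingers and stirrer below 0.1 N); the robot touches nothing.
It fails at once if the green kit is dropped (falls from more than about 10 mm: over 0.45 m/s while not held) or pressed onto the scale with over 60 N ((contact force between the fingers and kit_green below 0.05 N and linear speed of kit_green above 0.45 m/s) or contact force between kit_green and scale above 60 N).
It fails at once if the red kit in the other lane is moved by more than 20 mm (distance of kit_red from where it was at the start of the episode above 0.02 m).
It fails at once if a kit left in the rack is tipped by more than 0.45 rad or lifted (angle between any of left_2, left_3, right_2, right_3's own z axis and vertical above 0.45 rad or height (world z) of any of left_2, left_3, right_2, right_3 above 0.15 m).
It fails at once if the green kit is tipped by more than 0.6 rad (angle between kit_green's own z axis and vertical above 0.6 rad).
It fails at once if the marker or a bystander is moved by more than 30 mm (distance of any of marker, beaker, wide_bottle, dye_bottle from where it was at the start of the episode above 0.03 m).
It also fails if it takes over 64 s, if anything falls off the work surface, if the arm or the gripper's body presses on something with over 40 N, if the wrist force passes 120 N, or if a joint passes its speed limit or range.

ROBOT

A 7-joint arm with a two-finger parallel gripper is mounted at the origin on the work surface. World frame = base frame: x ahead of the robot, y to its left, z up, the work surface at z = 0. Lengths are in mm, angles in degrees, forces in N, time in s.
With the tool pointing down it reaches from about 400 to 900 mm from the base axis. Payload 5.6 kg.
Tool frame: the origin (TCP) lies at the very end of the fingers, on their centre line; the grasp point (between the pads) lies 19 mm behind it; x points along the fingers, y is the direction in which the jaws open and shut, and the axes are right-handed (so a half turn about x gives the same grasp; the last joint's range is limited). The gripper opens to 92 mm and grips with 3 to 60 N. Pads are 20 mm wide; open, the fingers measure 128 mm over their backs; the gripper's body (75 mm by 189 mm) begins 69 mm behind the grasp point.
Start: joints at [63.255, 26.786, -0.665, 91.828, 0.344, 61.387, -3.226], TCP at [267.259, -592.522, 214.592] pointing down, gripper open.
Joint ranges: [-144.91, 144.91], [-17.63, 115.5], [-89.93, 88.59], [15.96, 139.68], [-74.01, 254.01], [8.47, 105.57], [-167.45, 167.45]. Speed limits (degrees/s): [147.25, 147.25, 180, 180, 180, 180, 180].

INTERFACE

Orientations are given as a 3x3 rotation matrix whose columns are the frame's x, y, z axes.
In Python, from station import monitor, eyes, ctrl gives the robot as it stands.
- The arm moves only by the tool arm_command, never from a script. Its argument "moves" is a list of rows, each an object of numbers: "fingers": the opening, from -1 (shut) to 1 (fully open), so that 0 is half open; "dx", "dy", "dz": the shift along the tool's x, y, z in mm; "spin": the turn about the tool's x in degrees. A call has 1 to 5 rows; each row shifts and turns the commanded pose from where the row before left it, along the tool's axes as they then stand; what a row does not reach is not made up. A row lasts 1/12 s, in which the tool goes at most 41.7 mm and 7.16 degrees, less where a joint would pass 70% of its speed; a pose out of reach is approached as far as the arm can. A call with a gripper value outside its range is refused whole. The fingers move at their own pace and stop on an object; "grip_force" is the grip in N (left out, the last holds). Time passes only in rows, so rows that do not move let the fingers close. It gives the time, the measured TCP pose, the force and the opening at its end, in the units of the state.
- monitor.state(): the state, without advancing time (a new reading comes with each control period).
- eyes.grab_frame(name): name is "scene" or "top" or "wrist"; returns (picture, depth): 400x640x3 uint8, blue, green, red; 400x640 float32, mm along the optical axis (not along the pixel's ray), 0 where there is no reading.
- eyes.camera_params(name): a dict with "fx", "fy", "cx", "cy" (pixels), "extrinsics" (4x4, takes a point from world to camera coordinates). Camera axes: x right, y up, looking along -z (the intrinsics and any distortion apply to the point x, -y, -z); pixel columns grow to the right and rows downward; lengths in mm; the calibration is good to about 2 mm. A picture is of the moment at which its call begins: read the wrist's pose just before it. camera_params takes no time and is no camera call; for the wrist camera it gives the pose at the moment of the call.
- ctrl.finish_job(): hands the job in, once; it reports no verdict.
The state is a dict: "t": time; "joint_pos": joint angles; "joint_velocities": joint speeds; "joint_torque": joint torques, N m; "position": TCP position; "tcp_rot": TCP orientation; "contact_force": force on the tool from outside, world axes, zero at the start; "moment": the same for the moment, N m; "opening": finger opening in mm.
Only numpy, scipy, OpenCV 4.12 (cv2) and the standard library are available. Lean on these libraries where they do the work, as an engineer would, in place of code of your own. Each camera call takes 0.05 s, during which the arm holds its last target. There are 200 camera calls.

## Working session

There is one attempt and no reset: what is moved stays moved. The work goes in short steps, Python scripts to look and compute and a tool call to move; the robot and the scene stay as the last step left them, time stands still between calls to the robot, and variables do not carry over. Pictures are saved under pics/ and viewed, about 8 in all and at most 12, crops included, and the job is handed in when it is done.

Besides the shell and the picture viewer there is one more tool, called in YAML: its name, and indented under it one key for each argument. arm_command: Moves the arm, as the interface text tells. Its arguments: {"type":"object","properties":{"moves":{"type":"array","items":{"type":"object","properties":{"fingers":{"type":"number"},"dx":{"type":"number"},"dy":{"type":"number"},"dz":{"type":"number"},"spin":{"type":"number"}}}},"grip_force":{"type":"number"}},"required":["moves"]}

```bash
mkdir -p pics; ls; cat > h.py <<'E'
import numpy as np, cv2
from station import monitor, eyes, ctrl
def grab(n):
    p=eyes.camera_params(n); im,d=eyes.grab_frame(n); return im,d,p
def pts(d,p,mask=None):
    v,u=np.nonzero((d>0)&(mask if mask is not None else True))
    z=d[v,u]; c=np.stack([(u-p['cx'])/p['fx']*z,-(v-p['cy'])/p['fy']*z,-z,np.ones_like(z)])
    return (np.linalg.inv(np.array(p['extrinsics']))@c)[:3].T
def proj(P,p):
    c=np.array(p['extrinsics'])@np.append(P,1); return p['fx']*c[0]/-c[2]+p['cx'], p['fy']*-c[1]/-c[2]+p['cy']
def ray(u,v,p,h):
    """world point at height h on pixel ray"""
    E=np.linalg.inv(np.array(p['extrinsics'])); d=E[:3,:3]@np.array([(u-p['cx'])/p['fx'],-(v-p['cy'])/p['fy'],-1]); o=E[:3,3]
    return o+d*(h-o[2])/d[2]
E
python3 - <<'E'
from h import *
np.set_printoptions(precision=3,suppress=True)
s=monitor.state(); print({k:s[k] for k in('t','position','tcp_rot','opening','contact_force')})
for n in('top','scene'):
    im,d,p=grab(n); cv2.imwrite(f'pics/{n}0.png',im); np.savez(f'{n}0.npz',im=im,d=d,**{k:np.array(v) for k,v in p.items()}); print(n,{k:np.round(v,3) for k,v in p.items()},(d>0).mean())
E
```

```text
pics
{'t': 0.0, 'position': array([ 266.974, -591.995,  213.636]), 'tcp_rot': array([[-0.001,  0.411, -0.912],
       [ 0.002, -0.912, -0.411],
       [-1.   , -0.002,  0.   ]]), 'opening': 92.14612864993819, 'contact_force': array([-0.241, -0.033,  0.578])}
top {'fx': np.float64(517.698), 'fy': np.float64(517.698), 'cx': np.float64(318.527), 'cy': np.float64(200.791), 'extrinsics': array([[    0.019,    -1.   ,     0.007,    11.257],
       [    0.993,     0.02 ,     0.119,  -589.207],
       [   -0.119,     0.005,     0.993, -1542.114],
       [    0.   ,     0.   ,     0.   ,     1.   ]])} 0.996203125
scene {'fx': np.float64(370.515), 'fy': np.float64(370.515), 'cx': np.float64(318.76), 'cy': np.float64(198.272), 'extrinsics': array([[   -0.533,     0.846,     0.   ,   265.754],
       [   -0.636,    -0.401,     0.659,   312.334],
       [    0.558,     0.351,     0.752, -1397.071],
       [    0.   ,     0.   ,     0.   ,     1.   ]])} 0.99607421875
```

View pics/top0.png

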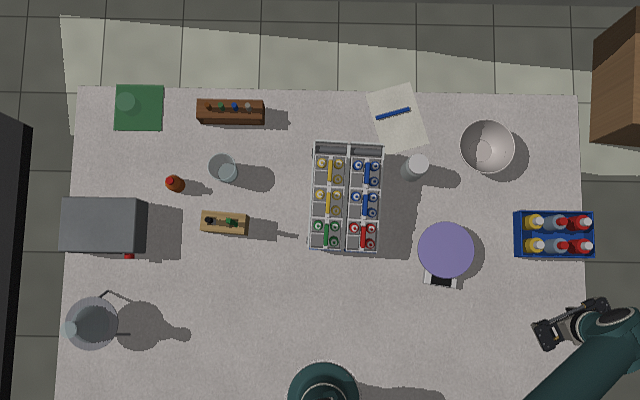

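View pics/scene0.png

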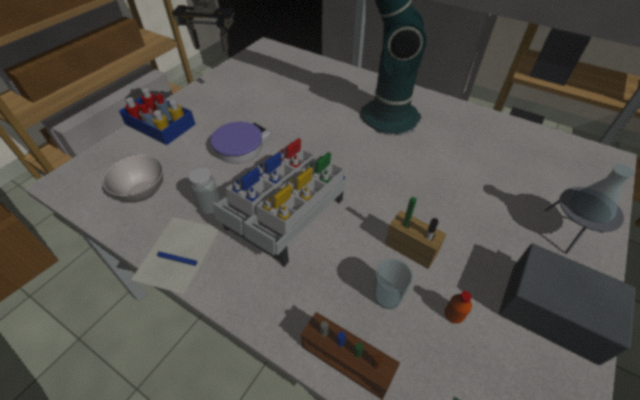

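The top view shows the green kit at the front of the left lane at (325,233), the plate at (446,250), and the stick at (232,222) in the holder's right hole, with the marker at (210,221). Next I'll measure them.

```bash
python3 - <<'E'
from h import *
np.set_printoptions(precision=1,suppress=True)
def load(n):
    z=np.load(f'{n}0.npz'); return z['im'],z['d'],{k:z[k] for k in('fx','fy','cx','cy','extrinsics')}
def blobs(im,d,p,name,lo,hi,box,amin=6):
    hsv=cv2.cvtColor(im,cv2.COLOR_BGR2HSV); m=cv2.inRange(hsv,lo,hi); b=np.zeros_like(m); b[box[1]:box[3],box[0]:box[2]]=1; m*=b
    n,l,st,c=cv2.connectedComponentsWithStats(m)
    for i in range(1,n):
        if st[i,4]<amin: continue
        P=pts(d,p,l==i); (cc,sz,a)=cv2.minAreaRect(np.argwhere(l==i)[:,::-1].astype(np.float32))
        t=P[P[:,2]>np.percentile(P[:,2],60)]
        print(name,'px',c[i],'n',st[i,4],'rect',np.array(sz),round(a,1),'med',np.median(P,0),'top',np.median(t,0),'zmax',P[:,2].max())
im,d,p=load('top')
R=(300,130,395,260)
blobs(im,d,p,'T green',(45,80,40),(85,255,255),R)
blobs(im,d,p,'T red',(0,130,80),(8,255,255),R)
blobs(im,d,p,'T yel',(20,100,100),(32,255,255),R)
blobs(im,d,p,'T blue',(105,120,60),(125,255,255),R)
blobs(im,d,p,'T stick',(45,80,30),(85,255,255),(195,200,255,240),3)
blobs(im,d,p,'T plate',(120,30,60),(145,160,255),(400,200,500,300),200)
blobs(im,d,p,'T holder',(8,60,80),(25,200,255),(190,200,260,245),40)
im,d,p=load('scene')
blobs(im,d,p,'S green',(45,80,30),(85,255,255),(300,140,350,200))
blobs(im,d,p,'S stick',(45,80,20),(85,255,255),(390,185,430,240),3)
blobs(im,d,p,'S plate',(120,30,60),(145,160,255),(190,100,280,180),200)
E
python3 -c "
import cv2
a=cv2.imread('pics/top0.png');b=cv2.imread('pics/scene0.png')
x=cv2.resize(a[190:290,190:390],None,fx=4,fy=4,interpolation=2)
cv2.imwrite('pics/c1.png',x)"
```

```text
T green px [317.8 224.4] n 37 rect [8. 9.] 90.0 med [511.8  23.5 117.6] top [511.8  20.6 120.6] zmax 123.04971372988416
T green px [334.2 225.5] n 33 rect [9. 8.] 0.0 med [509.3 -22.2 117.2] top [512.8 -19.7 119.7] zmax 127.27201437942631
T green px [325.7 234.2] n 91 rect [21.  4.] 90.0 med [481.4   1.1 162. ] top [492.1   0.8 166.2] zmax 171.35124119779175
T green px [333.4 239.8] n 34 rect [8.5 9. ] 80.5 med [469.7 -22.  111.7] top [470.2 -23.  116.4] zmax 121.94990010008337
T red px [353.1 226.7] n 31 rect [9.2 8.5] 45.0 med [507.9 -74.9 119.3] top [513.4 -78.2 122.5] zmax 125.84705044798034
T red px [369.2 226.6] n 21 rect [6.  8.7] 39.8 med [ 511.6 -122.5  118.9] top [ 511.7 -127.   122.4] zmax 124.18316474143262
T red px [354.5 228. ] n 6 rect [2. 1.] 90.0 med [500.8 -79.7 142.8] top [500.7 -79.6 143.9] zmax 144.18644741740195
T red px [362.5 236.6] n 101 rect [ 4.7 21. ] 4.8 med [ 475.1 -100.2  160.7] top [ 488.5 -102.2  163.6] zmax 169.86655477264253
T red px [369.3 241.9] n 20 rect [6.4 8.1] 66.8 med [ 466.1 -122.5  112.7] top [ 467.5 -122.1  115.7] zmax 118.919512809136
T 
[... 2363 characters left out ...]
med [ 447.7 -360.1   51.3] top [ 447.8 -356.5   54.4] zmax 63.78598629877797
T holder px [222.5 222. ] n 749 rect [44.7 21. ] 5.0 med [512.9 303.6  91.2] top [514.9 305.2  94.1] zmax 178.57645922062352
S green px [322.5 162.6] n 171 rect [ 9.9 21.9] 45.0 med [489.8   7.1 150.2] top [490.    4.4 160.2] zmax 166.45151416176031
S green px [326.7 180.1] n 9 rect [1.7 5.1] 76.0 med [512.6  34.9 117.2] top [515.7  34.1 118.5] zmax 118.97475225805363
S stick px [409.8 211.1] n 114 rect [ 4.8 29.1] 15.5 med [519.5 274.5 146.3] top [519.1 274.2 180.3] zmax 187.1422278000681
S plate px [236.  138.4] n 1464 rect [35. 51.] 90.0 med [ 453.3 -353.8   50.6] top [ 451.9 -356.8   52. ] zmax 55.99152831215599
```

View pics/c1.png

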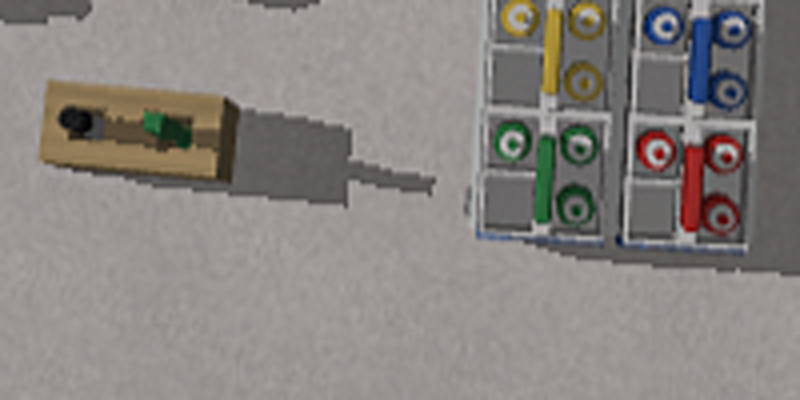

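arm_command:
  moves:
    - {"dx": -12, "spin": 6.7, "fingers": -0.1}
    - {"dx": -12, "spin": 6.7, "fingers": -0.1}
    - {"dx": -12, "spin": 6.7, "fingers": -0.1}
    - {"dx": -12, "spin": 6.6, "fingers": -0.1}
    - {"fingers": -0.1}
  grip_force: 30

```text
schema error: expected keys fingers, dx, dy, dz, spin
```

arm_command:
  moves:
    - {"dy": -37, "dz": -11.5, "fingers": -0.1}
    - {"dy": -37, "dz": -11.5, "fingers": -0.1}
    - {"dy": -37, "dz": -11.5, "fingers": -0.1}
    - {"dy": -37, "dz": -11.5, "fingers": -0.1}
    - {"dy": -37, "dz": -11.5, "fingers": -0.1}

```text
schema error: expected keys fingers, dx, dy, dz, spin
```

arm_command:
  moves:
    - {"dy": -37, "dz": -11.5, "fingers": -0.1}
    - {"dy": -37, "dz": -11.5, "fingers": -0.1}
    - {"dy": -37, "dz": -11.5, "fingers": -0.1}
    - {"dy": -37, "dz": -11.5, "fingers": -0.1}
    - {"dy": -37, "dz": -11.5, "fingers": -0.1}

```text
schema error: expected keys fingers, dx, dy, dz, spin
```

arm_command:
  moves:
    - {"dy": -37, "dz": -11.5, "fingers": -0.1}
    - {"dy": -37, "dz": -11.5, "fingers": -0.1}
    - {"dy": -37, "dz": -11.5, "fingers": -0.1}
    - {"fingers": -0.1}
    - {"fingers": -0.1}

```text
schema error: expected keys fingers, dx, dy, dz, spin
```

arm_command:
  moves:
    - {"dx": -12, "dy": 0, "dz": 0, "spin": 6.7, "fingers": -0.1}
    - {"dx": -12, "dy": 0, "dz": 0, "spin": 6.7, "fingers": -0.1}
    - {"dx": -12, "dy": 0, "dz": 0, "spin": 6.7, "fingers": -0.1}
    - {"dx": -12, "dy": 0, "dz": 0, "spin": 6.6, "fingers": -0.1}
    - {"dx": 0, "dy": 0, "dz": 0, "spin": 0, "fingers": -0.1}
  grip_force: 30

```text
t: 0.52
position: [267.7, -593.5, 264.8]
tcp_rot: [[0.001, -0.045, -0.999], [-0.003, -0.999, 0.045], [-1.0, 0.003, -0.002]]
contact_force: [-0.4, 0.0, 0.6]
opening: 60.8
```

arm_command:
  moves:
    - {"dx": 0, "dy": -37, "dz": -11.5, "spin": 0, "fingers": -0.1}
    - {"dx": 0, "dy": -37, "dz": -11.5, "spin": 0, "fingers": -0.1}
    - {"dx": 0, "dy": -37, "dz": -11.5, "spin": 0, "fingers": -0.1}
    - {"dx": 0, "dy": -37, "dz": -11.5, "spin": 0, "fingers": -0.1}
    - {"dx": 0, "dy": -37, "dz": -11.5, "spin": 0, "fingers": -0.1}

```text
t: 0.93
position: [332.5, -407.9, 261.6]
tcp_rot: [[-0.001, -0.039, -0.999], [0.001, -0.999, 0.039], [-1.0, -0.001, 0.001]]
contact_force: [-0.1, 1.3, 0.2]
opening: 41.5
```

arm_command:
  moves:
    - {"dx": 0, "dy": -37, "dz": -11.5, "spin": 0, "fingers": -0.1}
    - {"dx": 0, "dy": -37, "dz": -11.5, "spin": 0, "fingers": -0.1}
    - {"dx": 0, "dy": -37, "dz": -11.5, "spin": 0, "fingers": -0.1}
    - {"dx": 0, "dy": -37, "dz": -11.5, "spin": 0, "fingers": -0.1}
    - {"dx": 0, "dy": -37, "dz": -11.5, "spin": 0, "fingers": -0.1}

```text
t: 1.35
position: [397.6, -225.7, 261.9]
tcp_rot: [[-0.001, -0.039, -0.999], [-0.0, -0.999, 0.039], [-1.0, 0.0, 0.001]]
contact_force: [1.7, 1.0, 0.4]
opening: 41.5
```

arm_command:
  moves:
    - {"dx": 0, "dy": -37, "dz": -11.5, "spin": 0, "fingers": -0.1}
    - {"dx": 0, "dy": -37, "dz": -11.5, "spin": 0, "fingers": -0.1}
    - {"dx": 0, "dy": -37, "dz": -11.5, "spin": 0, "fingers": -0.1}
    - {"dx": 0, "dy": 0, "dz": 0, "spin": 0, "fingers": -0.1}
    - {"dx": 0, "dy": 0, "dz": 0, "spin": 0, "fingers": -0.1}

```text
t: 1.77
position: [437.0, -116.2, 261.9]
tcp_rot: [[-0.001, -0.034, -0.999], [0.0, -0.999, 0.034], [-1.0, -0.0, 0.001]]
contact_force: [-0.3, -0.2, 0.1]
opening: 41.1
```

```bash
cat >> h.py <<'E'
def snap(n,tag):
    s=monitor.state(); im,d,p=grab(n); cv2.imwrite(f'pics/{tag}.png',im); np.savez(f'{tag}.npz',im=im,d=d,**{k:np.array(v) for k,v in p.items()}); return s
def load(tag):
    z=np.load(f'{tag}.npz'); return z['im'],z['d'],{k:z[k] for k in('fx','fy','cx','cy','extrinsics')}
E
python3 - <<'E'
from h import *
s=snap('wrist','w1'); im,d,p=load('w1')
E=np.linalg.inv(p['extrinsics']); R=np.array(s['tcp_rot'])
print('cam in tool',np.round(R.T@(E[:3,3]-s['position']),1)); print(np.round(R.T@E[:3,:3],2)); print(p['fx'],(d>0).mean(), np.round(proj([485,0,160],p),0), np.round(proj([485,-100,160],p),0))
E
```

```text
cam in tool [-171.4   -0.2  -74.4]
[[ 0.    0.27 -0.96]
 [ 1.    0.    0.  ]
 [ 0.   -0.96 -0.27]]
338.1527389483346 0.99612890625 [178. 142.] [302. 138.]
```

arm_command:
  moves:
    - {"dx": 0, "dy": -30, "dz": 0, "spin": 0, "fingers": -0.1}
    - {"dx": 0, "dy": -30, "dz": 0, "spin": 0, "fingers": -0.1}
    - {"dx": 0, "dy": -30, "dz": 0, "spin": 0, "fingers": -0.1}
    - {"dx": 0, "dy": -20, "dz": 0, "spin": 0, "fingers": -0.1}
    - {"dx": 0, "dy": 0, "dz": 0, "spin": 0, "fingers": -0.1}

```text
t: 2.23
position: [441.4, -6.0, 262.3]
tcp_rot: [[-0.0, -0.037, -0.999], [0.001, -0.999, 0.037], [-1.0, -0.001, 0.0]]
contact_force: [-0.7, -0.3, -0.9]
opening: 41.4
```

```bash
python3 - <<'E'
from h import *
s=snap('wrist','w2'); im,d,p=load('w2'); print(s['position'])
print(np.round(proj([485,0,160],p),0))
E
```

```text
[441.36503038  -5.96907598 262.32928249]
[315. 143.]
```

View pics/w2.png

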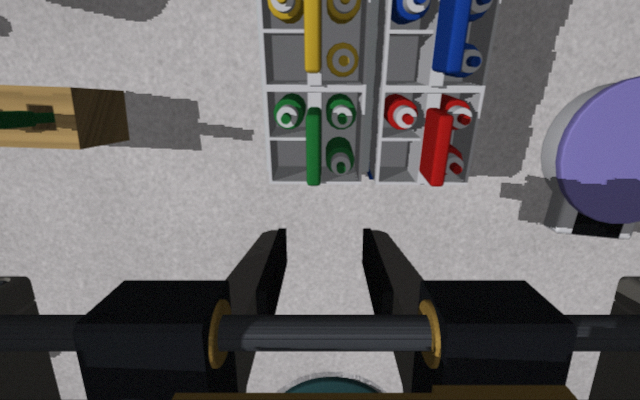

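The wrist view shows the green handle at columns 307-321, rows 108-185, with its empty cell at (290,160), and the plate at (625,150). Now I'll triangulate the handle from w1 and w2.

```bash
python3 - <<'E'
from h import *
np.set_printoptions(precision=1,suppress=True)
res=[]
for tag in('w1','w2'):
    im,d,p=load(tag); hsv=cv2.cvtColor(im,cv2.COLOR_BGR2HSV); m=cv2.inRange(hsv,(45,80,20),(85,255,255))
    u,v=proj([485,0,155],p); n,l,st,c=cv2.connectedComponentsWithStats(m)
    for i in range(1,n):
        if st[i,4]>250 and abs(c[i]-[u,v]).max()<60:
            P=pts(d,p,l==i); top=P[P[:,2]>P[:,2].max()-16]
            # PCA axis of top-ish pts
            x0,x1=np.percentile(P[:,0],[1,99]); print(tag,c[i],st[i],'P med',np.median(P,0),'x',x0,x1,'z',np.percentile(P[:,2],[2,98]),'y of top',np.median(top[:,1]),'slope',np.polyfit(top[:,0],top[:,1],1)[0])
            px=np.argwhere(l==i); res.append((c[i],px,p))
# triangulate near end (bottom-most row centre) and far end
def corner(px,far):
    v=np.percentile(px[:,0],3 if far else 97); s=px[abs(px[:,0]-v)<2]; return s[:,1].mean(),v
def tri(a,b,pa,pb):
    o=[];dd=[]
    for (u,v),p in((a,pa),(b,pb)):
        A=ray(u,v,p,0);B=ray(u,v,p,300); o.append(A);dd.append((B-A)/np.linalg.norm(B-A))
    M=sum(np.eye(3)-np.outer(k,k) for k in dd); return np.linalg.solve(M,sum((np.eye(3)-np.outer(k,k))@q for k,q in zip(dd,o)))
if len(res)==2:
    for f in(0,1): print('tri far' if f else 'tri near',tri(corner(res[0][1],f),corner(res[1][1],f),res[0][2],res[1][2]))
im,d,p=load('w2')
for h in(158,150): print(ray(314,108,p,h+6),ray(314,185,p,h))
# yaw from kit tops: left lane handles, depth of front wall etc.
m=cv2.inRange(cv2.cvtColor(im,cv2.COLOR_BGR2HSV),(120,30,40),(145,160,255))
c=max(cv2.findContours(m,0,2)[0],key=cv2.contourArea); q=np.zeros_like(m);cv2.drawContours(q,[c],-1,1,-1)
P=pts(d,p,q>0);print('plate',P.min(0),P.max(0),np.median(P,0))
E
```

```text
w1 [226.6 106.9] [206  93  33  35 478] P med [513.6 -30.6 117. ] x 493.33805607175003 523.11271792249 z [ 83.4 120.7] y of top -31.071117635630657 slope 0.28080529004460036
w1 [181.  138.7] [ 149   94   54   91 2525] P med [487.7  -2.4 153.3] x 451.68789062408086 521.607636702115 z [109.3 165.3] y of top -0.7942873961913506 slope -0.052858276377532064
w1 [230.9 150.7] [211 136  32  37 493] P med [471.6 -27.7 110. ] x 450.8214634181733 480.1536479982267 z [ 75.  114.4] y of top -28.406905975461683 slope 0.3689453059283358
w2 [291.3 107. ] [273  94  32  35 462] P med [515.6  19.9 117.5] x 494.7510126409519 525.5180358594059 z [ 82.  120.7] y of top 20.41075200497589 slope 0.12496954692881039
w2 [339.1 106.6] [326  94  30  35 414] P med [514.2 -21.  117.8] x 492.99102456481955 523.7749387435523 z [ 81.7 120.7] y of top -21.02432797541335 slope -0.06324971185612747
w2 [313.1 145.7] [ 306  108   15   77 1113] P med [483.1   1.7 161.5] x 451.07039416683455 511.3016299150606 z [139.8 165.8] y of top 1.852369627750269 slope -0.046626810078764576
w2 [338.  149.6] [326 137  28  34 471] P med [472.9 -19.8 110.2] x 455.6432339085275 480.32756058860224 z [ 74.2 114.4] y of top -19.78767726685925 slope -0.1542845787500573
[512.3  -0.4 164. ] [449.8   2.6 158. ]
[512.2  -0.2 156. ] [447.9   2.9 150. ]
plate [ 356.7 -394.4   -0. ] [ 533.1 -274.4   54.6] [ 445.6 -324.1   51.3]
```

arm_command:
  moves:
    - {"dx": 0, "dy": -8.5, "dz": -21, "spin": 0.5, "fingers": -0.1}
    - {"dx": 15, "dy": 0, "dz": -20.5, "spin": 0, "fingers": -0.1}
    - {"dx": 30, "dy": 0, "dz": 0, "spin": 0, "fingers": -0.1}
    - {"dx": 30, "dy": 0, "dz": 0, "spin": 0, "fingers": -0.1}
    - {"dx": 0, "dy": 0, "dz": 0, "spin": 0, "fingers": -0.1}

```text
t: 2.7
position: [479.6, -4.9, 182.3]
tcp_rot: [[-0.011, -0.054, -0.998], [-0.001, -0.999, 0.054], [-1.0, 0.001, 0.011]]
contact_force: [-0.4, -0.6, -0.2]
opening: 41.3
```

```bash
python3 - <<'E'
from h import *
s=snap('wrist','w3'); print(s['position'],s['tcp_rot'])
E
```

```text
[479.58013035  -4.85697611 182.34993239] [[-1.06312592e-02 -5.38356572e-02 -9.98493214e-01]
 [-5.36220730e-04 -9.98549195e-01  5.38443848e-02]
 [-9.99943343e-01  1.10784637e-03  1.05869676e-02]]
```

View pics/w3.png

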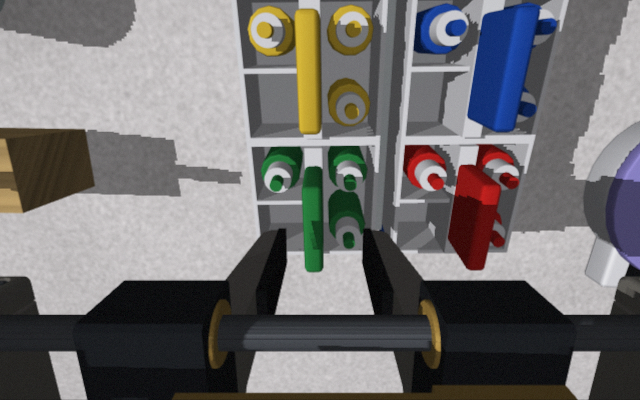

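The handle is at column 313 and the finger centre at 325, so it is about 6 mm to the left, which agrees with y ≈ 1. I'll shift and go down.

arm_command:
  moves:
    - {"dx": 0, "dy": -6, "dz": -4, "spin": -0.5, "fingers": -0.1}
    - {"dx": 10, "dy": 0, "dz": 0, "spin": 0, "fingers": -0.1}
    - {"dx": 18, "dy": 0, "dz": 0, "spin": 0, "fingers": -0.1}
    - {"dx": 18, "dy": 0, "dz": 0, "spin": 0, "fingers": -0.1}
    - {"dx": 6, "dy": 0, "dz": 0, "spin": 0, "fingers": -0.1}

```text
t: 3.17
position: [487.4, 3.7, 134.7]
tcp_rot: [[-0.001, -0.042, -0.999], [-0.0, -0.999, 0.042], [-1.0, 0.0, 0.001]]
contact_force: [-0.7, 0.0, -0.3]
opening: 41.1
```

arm_command:
  moves:
    - {"dx": 0, "dy": 0, "dz": 0, "spin": 0, "fingers": -0.1}
    - {"dx": 0, "dy": 0, "dz": 0, "spin": 0, "fingers": -0.1}
    - {"dx": 0, "dy": 0, "dz": 0, "spin": 0, "fingers": -0.5}
    - {"dx": 0, "dy": 0, "dz": 0, "spin": 0, "fingers": -0.6}
    - {"dx": 0, "dy": 0, "dz": 0, "spin": 0, "fingers": -0.7}
  grip_force: 40

```text
t: 3.58
position: [488.3, 4.0, 136.5]
tcp_rot: [[0.002, -0.042, -0.999], [-0.0, -0.999, 0.042], [-1.0, 0.0, -0.002]]
contact_force: [-0.1, 0.8, -0.8]
opening: 23.2
```

arm_command:
  moves:
    - {"dx": 0, "dy": 0, "dz": 0, "spin": 0, "fingers": -1}
    - {"dx": 0, "dy": 0, "dz": 0, "spin": 0, "fingers": -1}
    - {"dx": 0, "dy": 0, "dz": 0, "spin": 0, "fingers": -1}
    - {"dx": 0, "dy": 0, "dz": 0, "spin": 0, "fingers": -1}
    - {"dx": 0, "dy": 0, "dz": 0, "spin": 0, "fingers": -1}

```text
t: 4.0
position: [488.1, 3.1, 135.9]
tcp_rot: [[0.001, -0.043, -0.999], [-0.001, -0.999, 0.043], [-1.0, 0.001, -0.001]]
contact_force: [0.5, -3.9, 4.1]
opening: 11.7
```

arm_command:
  moves:
    - {"dx": -4, "dy": 0, "dz": 0, "spin": 0, "fingers": -1}
    - {"dx": -6, "dy": 0, "dz": 0, "spin": 0, "fingers": -1}
    - {"dx": -8, "dy": 0, "dz": 0, "spin": 0, "fingers": -1}
    - {"dx": -9, "dy": 0, "dz": 0, "spin": 0, "fingers": -1}
    - {"dx": -9, "dy": 0, "dz": 0, "spin": 0, "fingers": -1}

```text
t: 4.42
position: [486.8, 4.7, 172.1]
tcp_rot: [[-0.002, -0.042, -0.999], [0.001, -0.999, 0.042], [-1.0, -0.001, 0.002]]
contact_force: [-1.9, -0.1, -3.4]
opening: 11.9
```

```bash
python3 - <<'E'
from h import *
s=snap('scene','s1'); print(s['t'],s['position'],s['contact_force'],s['opening'])
im=cv2.imread('pics/s1.png'); cv2.imwrite('pics/s1c.png',cv2.resize(im[100:260,190:390],None,fx=3,fy=3))
E
```

```text
4.4167 [486.78249511   4.70103929 172.13447111] [-1.86143874 -0.09181093 -3.43222717] 11.850186075197369
```

View pics/s1c.png

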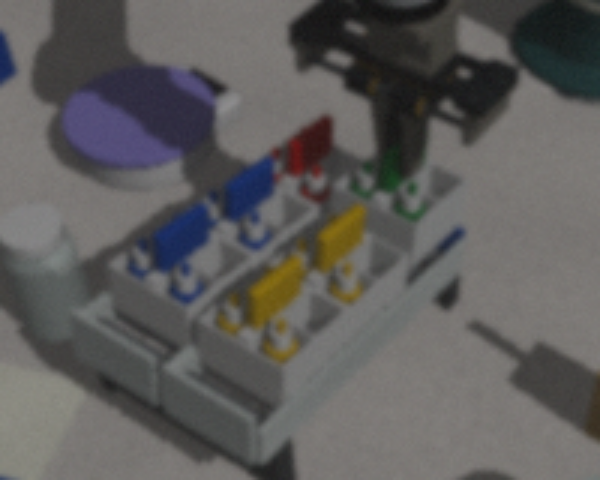

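The kit hangs over its place, about 36 mm up. Now I'll take it forward and up, off the rack.

arm_command:
  moves:
    - {"dx": -10, "dy": 0, "dz": 15, "spin": 0, "fingers": -1}
    - {"dx": -20, "dy": 0, "dz": 22, "spin": 0, "fingers": -1}
    - {"dx": -25, "dy": 0, "dz": 18, "spin": 0, "fingers": -1}
    - {"dx": -30, "dy": 0, "dz": 0, "spin": 0, "fingers": -1}
    - {"dx": -25, "dy": 0, "dz": 0, "spin": 0, "fingers": -1}

```text
t: 4.88
position: [432.2, 6.8, 284.0]
tcp_rot: [[0.002, -0.041, -0.999], [-0.0, -0.999, 0.041], [-1.0, 0.0, -0.002]]
contact_force: [0.2, -0.2, -3.8]
opening: 11.8
```

arm_command:
  moves:
    - {"dx": 0, "dy": 10, "dz": -3, "spin": 0, "fingers": -1}
    - {"dx": 0, "dy": 20, "dz": -3, "spin": 0, "fingers": -1}
    - {"dx": 0, "dy": 25, "dz": -3, "spin": 0, "fingers": -1}
    - {"dx": 0, "dy": 25, "dz": -3, "spin": 0, "fingers": -1}
    - {"dx": 0, "dy": 25, "dz": -3, "spin": 0, "fingers": -1}

```text
t: 5.3
position: [443.2, -100.5, 281.3]
tcp_rot: [[0.0, -0.042, -0.999], [-0.0, -0.999, 0.042], [-1.0, 0.0, -0.0]]
contact_force: [-0.1, -0.2, -3.3]
opening: 11.7
```

arm_command:
  moves:
    - {"dx": 0, "dy": 25, "dz": 0, "spin": 0, "fingers": -1}
    - {"dx": 0, "dy": 25, "dz": 0, "spin": 0, "fingers": -1}
    - {"dx": 0, "dy": 25, "dz": 0, "spin": 0, "fingers": -1}
    - {"dx": 0, "dy": 20, "dz": 0, "spin": 0, "fingers": -1}
    - {"dx": 0, "dy": 10, "dz": 0, "spin": 0, "fingers": -1}

```text
t: 5.72
position: [438.2, -207.2, 281.0]
tcp_rot: [[-0.001, -0.046, -0.999], [-0.001, -0.999, 0.046], [-1.0, 0.001, 0.0]]
contact_force: [0.1, -0.2, -2.7]
opening: 11.7
```

```bash
python3 - <<'E'
from h import *
np.set_printoptions(precision=2,suppress=True)
s=snap('top','t2'); snap('wrist','w4');print(s['t'],s['position'],s['tcp_rot'],s['contact_force'],s['opening'])
def plate(tag,h=50):
    im,d,p=load(tag); m=cv2.inRange(cv2.cvtColor(im,cv2.COLOR_BGR2HSV),(120,30,40),(145,160,255))
    c=max(cv2.findContours(m,0,2)[0],key=cv2.contourArea)
    W=np.array([ray(u,v,p,h)[:2] for u,v in c[:,0]]); A=np.c_[2*W,np.ones(len(W))]
    for _ in range(12):
        q=np.linalg.lstsq(A,(W**2).sum(1),rcond=None)[0]; r=np.sqrt(q[2]+q[0]**2+q[1]**2); e=abs(np.hypot(*(W-q[:2]).T)-r); k=e<=max(3,np.percentile(e,85)); W,A=W[k],A[k]
    print(tag,'plate',q[:2],'r',r,len(W))
for t in('top0','scene0','w1','w2'): plate(t)
im=np.hstack([cv2.resize(cv2.imread('pics/t2.png')[130:290,290:490],None,fx=2,fy=2),cv2.resize(cv2.imread('pics/w4.png'),(400,250)).repeat(1,0)[:250] if 0 else cv2.resize(cv2.imread('pics/w4.png'),(400,320))]); cv2.imwrite('pics/m1.png',im)
E
```

```text
5.7167 [ 438.19 -207.2   280.98] [[-0.   -0.05 -1.  ]
 [-0.   -1.    0.05]
 [-1.    0.    0.  ]] [ 0.06 -0.21 -2.72] 11.6606301310558
top0 plate [ 447.97 -359.98] r 84.03576297464713 82
scene0 plate [ 448.27 -355.06] r 88.45607816979623 49
w1 plate [ 447.28 -358.49] r 85.04841699080914 228
w2 plate [ 448.15 -353.96] r 83.6159969802038 123
```

View pics/m1.png

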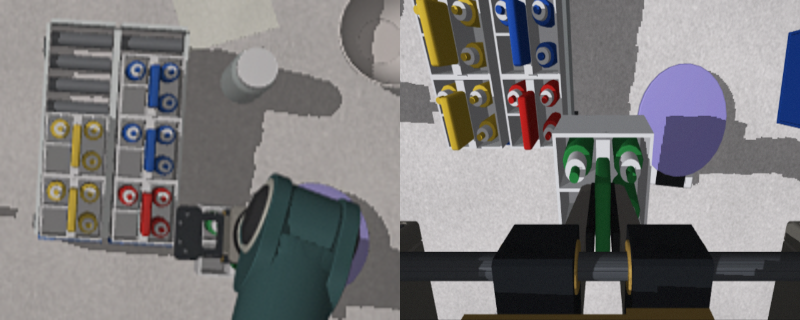

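```bash
python3 - <<'E'
from h import *
np.set_printoptions(precision=2,suppress=True)
im,d,p=load('w4'); T=np.array([438.2,-207.2,281.])
u0,v0,u1,v1=[int(a) for a in (165*1.6+0,122*1.25,238*1.6,130*1.25)]
m=np.zeros(d.shape,bool); m[v0:v1,u0:u1]=1; m[:, :]&=True
P=pts(d,p,m)-T; print(len(P),P.min(0),P.max(0))
c=np.median(P,0);Q=P[np.linalg.norm(P-c,axis=1)<60]; Q=Q[abs(Q[:,0]-c[0])<15]
c=Q.mean(0);n=np.linalg.svd(Q-c)[2][2]; n*=np.sign(n[0]); print('wall c',c,'n',n,'tilt deg',np.degrees(np.arcsin(n[2])),'yaw',np.degrees(np.arctan2(n[1],n[0])),'resid',np.std((Q-c)@n))
# whole-kit extents
m=np.zeros(d.shape,bool); m[100:250,240:410]=1; P=pts(d,p,m)-T
K=P[(abs(P[:,1])<60)&(P[:,2]>-90)&(P[:,2]<30)&(P[:,0]>-60)&(P[:,0]<75)]; print('kit y',np.percentile(K[:,1],[.5,99.5]),'x',np.percentile(K[:,0],[.5,99.5]),'z',np.percentile(K[:,2],[.5,99.5]))
E
```

```text
1157 [ 40.4  -37.07 -43.43] [ 46.38  35.24 -20.27]
wall c [ 43.31  -0.93 -31.75] n [ 0.99 -0.05  0.13] tilt deg 7.587791309252271 yaw -2.682797982531253 resid 0.1835387232678939
kit y [-46.55  42.95] x [-29.1   48.15] z [-69.88  29.51]
```

arm_command:
  moves:
    - {"dx": 0, "dy": 15, "dz": -3, "spin": 0, "fingers": -1}
    - {"dx": 10, "dy": 25, "dz": -3, "spin": 0, "fingers": -1}
    - {"dx": 15, "dy": 30, "dz": -3, "spin": 0, "fingers": -1}
    - {"dx": 15, "dy": 30, "dz": -3, "spin": 0, "fingers": -1}
    - {"dx": 15, "dy": 30, "dz": -1, "spin": 0, "fingers": -1}

```text
t: 6.23
position: [447.7, -333.7, 226.0]
tcp_rot: [[0.001, -0.039, -0.999], [0.001, -0.999, 0.039], [-1.0, -0.001, -0.001]]
contact_force: [0.5, 1.0, -2.6]
opening: 11.6
```

arm_command:
  moves:
    - {"dx": 15, "dy": 15, "dz": 0, "spin": 0, "fingers": -1}
    - {"dx": 20, "dy": 5, "dz": 0, "spin": 0, "fingers": -1}
    - {"dx": 20, "dy": 0, "dz": 0, "spin": 0, "fingers": -1}
    - {"dx": 15, "dy": 0, "dz": 0, "spin": 0, "fingers": -1}
    - {"dx": 5, "dy": 0, "dz": 0, "spin": 0, "fingers": -1}

```text
t: 6.65
position: [445.0, -351.7, 148.8]
tcp_rot: [[-0.003, -0.04, -0.999], [0.004, -0.999, 0.04], [-1.0, -0.004, 0.004]]
contact_force: [-0.6, -0.1, -3.4]
opening: 11.7
```

arm_command:
  moves:
    - {"dx": 0, "dy": 0, "dz": 0, "spin": 0, "fingers": -1}
    - {"dx": 0, "dy": 0, "dz": 0, "spin": 0, "fingers": -1}

```text
t: 6.82
position: [446.4, -353.7, 152.0]
tcp_rot: [[0.001, -0.041, -0.999], [0.0, -0.999, 0.041], [-1.0, -0.0, -0.001]]
contact_force: [0.9, -0.6, -3.2]
opening: 11.7
```

```bash
python3 - <<'E'
from h import *
np.set_printoptions(precision=2,suppress=True)
s=snap('wrist','w5'); snap('scene','s5'); T=np.array(s['position']); print(s['t'],T,s['contact_force'])
im,d,p=load('w5'); m=np.zeros(d.shape,bool); m[152:162,264:380]=1
P=pts(d,p,m)-T; c=np.median(P,0); Q=P[abs(P[:,0]-c[0])<6]; c=Q.mean(0);n=np.linalg.svd(Q-c)[2][2]; n*=np.sign(n[0]); print(c,n,np.degrees(np.arcsin(n[2])))
m=np.zeros(d.shape,bool); m[100:250,240:410]=1; P=pts(d,p,m)-T
K=P[(abs(P[:,1])<47)&(P[:,2]>-95)&(P[:,2]<30)&(abs((P-c)@n)<3)]; print('far wall z (rel tcp)',np.percentile(K[:,2],[.2,1,5,99]),'world',K[:,2].min()+T[2], 'y',np.percentile(K[:,1],[1,99]))
im=np.hstack([cv2.resize(cv2.imread('pics/s5.png')[70:200,150:310],None,fx=2.5,fy=2.5),cv2.resize(cv2.imread('pics/w5.png'),(400,325))]); cv2.imwrite('pics/m2.png',im)
E
```

```text
6.8167 [ 446.43 -353.68  152.04] [ 0.86 -0.62 -3.16]
[ 43.41   0.04 -31.82] [ 0.99 -0.04  0.13] 7.714021167695599
far wall z (rel tcp) [-62.23 -61.37 -58.34 -11.44] world 89.01297593434316 y [-45.83  42.29]
```

View pics/m2.png

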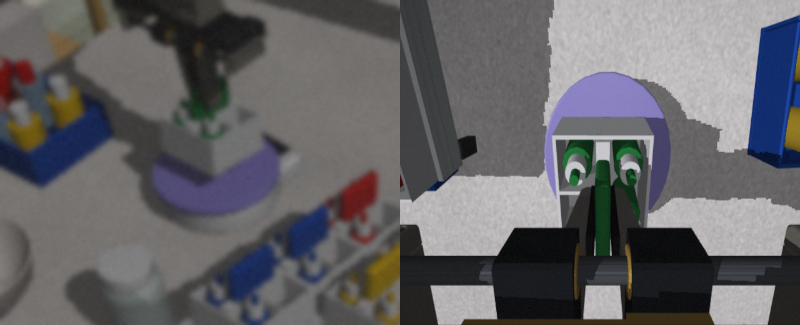

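The kit hangs over the plate with its near edge about 27 mm above it. I'll go down, then touch the near edge and roll it level.

arm_command:
  moves:
    - {"dx": 6, "dy": 2.5, "dz": 0, "spin": 0, "fingers": -1}
    - {"dx": 8, "dy": 0, "dz": 0, "spin": 0, "fingers": -1}
    - {"dx": 6, "dy": 0, "dz": 0, "spin": 0, "fingers": -1}
    - {"dx": 2, "dy": 0, "dz": 0, "spin": 0, "fingers": -1}
    - {"dx": 0, "dy": 0, "dz": 0, "spin": 0, "fingers": -1}

```text
t: 7.33
position: [444.8, -356.7, 128.5]
tcp_rot: [[-0.002, -0.042, -0.999], [0.001, -0.999, 0.042], [-1.0, -0.001, 0.002]]
contact_force: [0.4, -0.0, -2.8]
opening: 11.6
```

arm_command:
  moves:
    - {"dx": 1, "dy": 0, "dz": 0, "spin": 0, "fingers": -1}
    - {"dx": 1, "dy": 0, "dz": 0, "spin": 0, "fingers": -1}
    - {"dx": 1, "dy": 0, "dz": 0, "spin": 0, "fingers": -1}
    - {"dx": 1, "dy": 0, "dz": 0, "spin": 0, "fingers": -1}
    - {"dx": 0, "dy": 0, "dz": 0, "spin": 0, "fingers": -1}
  grip_force: 15

```text
t: 7.75
position: [445.6, -357.2, 125.8]
tcp_rot: [[0.0, -0.042, -0.999], [-0.0, -0.999, 0.042], [-1.0, 0.0, -0.0]]
contact_force: [-0.2, 0.4, -1.3]
opening: 12.1
```

Contact. Now I'll roll it level.

arm_command:
  moves:
    - {"dx": 0.6, "dy": 0, "dz": -1.2, "spin": 0, "fingers": -1}
    - {"dx": 0.6, "dy": 0, "dz": -1.2, "spin": 0, "fingers": -1}
    - {"dx": 0.6, "dy": 0, "dz": -1.2, "spin": 0, "fingers": -1}
    - {"dx": 0.6, "dy": 0, "dz": -1.2, "spin": 0, "fingers": -1}
    - {"dx": 0.6, "dy": 0, "dz": -1.2, "spin": 0, "fingers": -1}
  grip_force: 12

```text
t: 8.17
position: [451.8, -357.5, 122.8]
tcp_rot: [[0.0, -0.042, -0.999], [-0.0, -0.999, 0.042], [-1.0, 0.0, -0.001]]
contact_force: [-1.2, 0.1, -0.0]
opening: 12.2
```

arm_command:
  moves:
    - {"dx": 0.6, "dy": 0, "dz": -1.2, "spin": 0, "fingers": -1}
    - {"dx": 0.6, "dy": 0, "dz": -1.2, "spin": 0, "fingers": -1}
    - {"dx": 0.6, "dy": 0, "dz": -1.2, "spin": 0, "fingers": -1}
    - {"dx": 0.6, "dy": 0, "dz": -1.2, "spin": 0, "fingers": -1}
    - {"dx": 0.4, "dy": 0, "dz": -1, "spin": 0, "fingers": -1}

```text
t: 8.58
position: [457.2, -357.7, 119.6]
tcp_rot: [[-0.0, -0.042, -0.999], [-0.0, -0.999, 0.042], [-1.0, 0.0, 0.0]]
contact_force: [-0.8, -1.2, -0.6]
opening: 11.7
```

```bash
cat > tilt.py <<'E'
from h import *
import sys
np.set_printoptions(precision=2,suppress=True)
s=snap('wrist',sys.argv[1]); T=np.array(s['position']); print(s['t'],T,s['contact_force'],s['opening'])
im,d,p=load(sys.argv[1]); m=np.zeros(d.shape,bool); m[90:240,240:400]=1
P=pts(d,p,m)-T
K=P[(abs(P[:,1])<30)&(P[:,2]>-58)&(P[:,2]<-22)&(P[:,0]>30)&(P[:,0]<60)]
c=np.median(K,0); K=K[abs(K[:,0]-c[0])<5]; c=K.mean(0); n=np.linalg.svd(K-c)[2][2]; n*=np.sign(n[0]); K=K[abs((K-c)@n)<1.5]; c=K.mean(0); n=np.linalg.svd(K-c)[2][2]; n*=np.sign(n[0])
print(len(K),'wall c world',c+T,'n',n,'tilt',np.degrees(np.arcsin(n[2])),'std',np.std((K-c)@n))
h=50+30-(c+T)[2]; print('kit centre ~',c+T-45*n)
E
python3 tilt.py w6
```

```text
8.5833 [ 457.19 -357.66  119.62] [-0.8  -1.18 -0.57] 11.738416759026865
963 wall c world [ 493.83 -357.71   81.27] n [ 1.   -0.04  0.  ] tilt 0.2780481120833634 std 0.12484831417954392
kit centre ~ [ 448.87 -355.78   81.05]
```

Level (0.3°) and centred at (449,-356). Release and lift off.

arm_command:
  moves:
    - {"dx": 0.5, "dy": 0, "dz": 0, "spin": 0, "fingers": -1}
    - {"dx": 0, "dy": 0, "dz": 0, "spin": 0, "fingers": -0.7}
    - {"dx": 0, "dy": 0, "dz": 0, "spin": 0, "fingers": -0.5}
    - {"dx": 0, "dy": 0, "dz": 0, "spin": 0, "fingers": -0.1}
    - {"dx": 0, "dy": 0, "dz": 0, "spin": 0, "fingers": -0.1}
  grip_force: 4

```text
t: 9.05
position: [457.2, -357.4, 119.3]
tcp_rot: [[-0.0, -0.042, -0.999], [0.0, -0.999, 0.042], [-1.0, -0.0, 0.0]]
contact_force: [0.6, -0.0, 0.7]
opening: 31.6
```

arm_command:
  moves:
    - {"dx": -5, "dy": 0, "dz": 0, "spin": 0, "fingers": -0.1}
    - {"dx": -10, "dy": 0, "dz": 0, "spin": 0, "fingers": -0.1}
    - {"dx": -20, "dy": 0, "dz": 0, "spin": 0, "fingers": -0.1}
    - {"dx": -30, "dy": 0, "dz": 0, "spin": 0, "fingers": -0.1}
    - {"dx": -35, "dy": 0, "dz": 0, "spin": 0, "fingers": -0.1}

```text
t: 9.47
position: [456.3, -356.9, 219.9]
tcp_rot: [[-0.002, -0.042, -0.999], [0.002, -0.999, 0.042], [-1.0, -0.002, 0.002]]
contact_force: [0.5, -0.7, 0.3]
opening: 41.1
```

arm_command:
  moves:
    - {"dx": -35, "dy": 0, "dz": 5, "spin": 0, "fingers": -0.1}
    - {"dx": 0, "dy": 0, "dz": 5, "spin": 0, "fingers": -0.1}
    - {"dx": 0, "dy": 0, "dz": 5, "spin": 0, "fingers": -0.1}
    - {"dx": 0, "dy": 0, "dz": 5, "spin": 0, "fingers": -0.1}
    - {"dx": 0, "dy": 0, "dz": 0, "spin": 0, "fingers": -0.1}

```text
t: 9.88
position: [435.5, -356.5, 253.4]
tcp_rot: [[-0.002, -0.043, -0.999], [0.001, -0.999, 0.043], [-1.0, -0.001, 0.002]]
contact_force: [0.4, -0.3, -0.2]
opening: 41.4
```

```bash
python3 - <<'E'
from h import *
s=snap('wrist','w7'); print(s['t'],s['position'],s['contact_force'],s['opening'])
E
```

```text
9.8833 [ 435.46036683 -356.46239857  253.42951053] [ 0.423056   -0.28572046 -0.19871786] 41.4062491035185
```

View pics/w7.png

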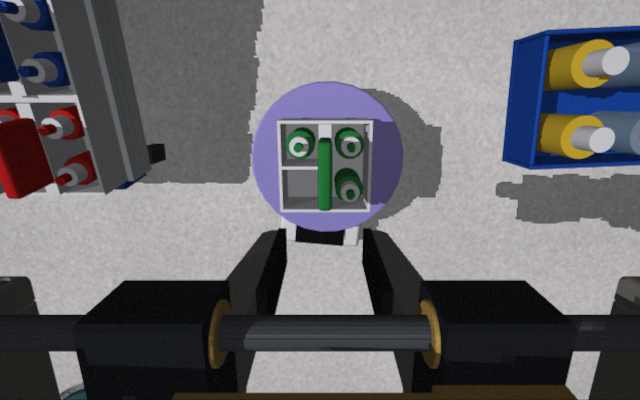

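The kit stands level in the middle of the plate (pixels 277-372 × 120-211, empty cell at (300,187)). I'll go to the holder and meanwhile compute the cell from this view.

arm_command:
  moves:
    - {"dx": 0, "dy": -20, "dz": 0, "spin": 0, "fingers": -0.1}
    - {"dx": 0, "dy": -38, "dz": 0, "spin": 0, "fingers": -0.1}
    - {"dx": 0, "dy": -38, "dz": 0, "spin": 0, "fingers": -0.1}
    - {"dx": 0, "dy": -38, "dz": 0, "spin": 0, "fingers": -0.1}
    - {"dx": 0, "dy": -38, "dz": 0, "spin": 0, "fingers": -0.1}

```text
t: 10.35
position: [443.9, -182.9, 253.2]
tcp_rot: [[-0.002, -0.043, -0.999], [0.001, -0.999, 0.043], [-1.0, -0.001, 0.002]]
contact_force: [1.2, 0.5, 0.0]
opening: 41.5
```

arm_command:
  moves:
    - {"dx": 0, "dy": -38, "dz": 0, "spin": 0, "fingers": -0.1}
    - {"dx": 0, "dy": -38, "dz": 0, "spin": 0, "fingers": -0.1}
    - {"dx": 0, "dy": -38, "dz": 0, "spin": 0, "fingers": -0.1}
    - {"dx": 0, "dy": -38, "dz": 0, "spin": 0, "fingers": -0.1}
    - {"dx": 0, "dy": -38, "dz": 0, "spin": 0, "fingers": -0.1}

```text
t: 10.77
position: [451.8, 6.9, 253.5]
tcp_rot: [[-0.002, -0.042, -0.999], [0.0, -0.999, 0.042], [-1.0, -0.0, 0.002]]
contact_force: [-0.0, 0.4, 0.3]
opening: 41.3
```

arm_command:
  moves:
    - {"dx": 0, "dy": -38, "dz": 0, "spin": 0, "fingers": -0.1}
    - {"dx": 0, "dy": -38, "dz": 0, "spin": 0, "fingers": -0.1}
    - {"dx": 0, "dy": -38, "dz": 0, "spin": 0, "fingers": -0.1}
    - {"dx": 0, "dy": -38, "dz": 0, "spin": 0, "fingers": -0.1}
    - {"dx": 0, "dy": 0, "dz": 0, "spin": 0, "fingers": -0.1}

```text
t: 11.18
position: [457.6, 164.9, 253.8]
tcp_rot: [[-0.001, -0.032, -1.0], [0.004, -0.999, 0.032], [-1.0, -0.004, 0.001]]
contact_force: [-1.2, 1.0, 1.0]
opening: 41.4
```

```bash
python3 - <<'E'
from h import *
np.set_printoptions(precision=1,suppress=True)
im,d,p=load('w7')
c=[ray(u,v,p,100) for u,v in((278,120),(372,120),(370,211),(279,211))]; print('rim',*c,'sizes',np.linalg.norm(c[0]-c[1]),np.linalg.norm(c[1]-c[2]),'centre',sum(c)/4)
m=np.zeros(d.shape,bool); m[178:200,288:314]=1; P=pts(d,p,m); print('cell floor z',np.percentile(P[:,2],[5,50,95]),np.median(P,0))
m=cv2.inRange(cv2.cvtColor(im,cv2.COLOR_BGR2HSV),(45,80,20),(85,255,255)); m[:,:312]=0;m[:,333:]=0;P=pts(d,p,m>0); P=P[P[:,2]>138]; print('fin top',P.mean(0),np.percentile(P,[2,98],axis=0).tolist(),'slope',np.polyfit(P[:,0],P[:,1],1)[0])
s=snap('wrist','w8'); snap('top','t8'); T=s['position']; print(s['t'],T,s['tcp_rot'][0])
im,d,p=load('w8'); m=cv2.inRange(cv2.cvtColor(im,cv2.COLOR_BGR2HSV),(45,80,20),(85,255,255)); m[230:]=0
n,l,st,ce=cv2.connectedComponentsWithStats(m)
for i in range(1,n):
    if st[i,4]>60: P=pts(d,p,l==i); t=P[P[:,2]>P[:,2].max()-6]; print(st[i],ce[i],'top',t.mean(0),np.percentile(t,[3,97],axis=0).tolist(),P[:,2].max())
E
```

```text
rim [ 496.  -315.3  100. ] [ 492.2 -403.4  100. ] [ 402.6 -400.9  100. ] [ 406.5 -309.2  100. ] sizes 88.16309382342445 89.66644192655414 centre [ 449.4 -357.2  100. ]
cell floor z [53.2 54.6 60.3] [ 417.5 -328.5   54.6]
fin top [ 451.1 -357.1  146. ] [[422.5008348418811, -362.91920248839017, 143.24534334180157], [478.11143097921166, -351.22244747921417, 147.65176208775478]] slope -0.037166187440560945
11.1833 [457.6 164.9 253.8] [-0. -0. -1.]
[ 161  118   66   29 1156] [190.7 132.4] top [512.7 270.4 186. ] [[506.1775245403625, 264.46758612587, 183.0488414223951], [518.9145444332311, 277.0916724285776, 187.5615371900261]] 188.5687307847407
```

View pics/w8.png

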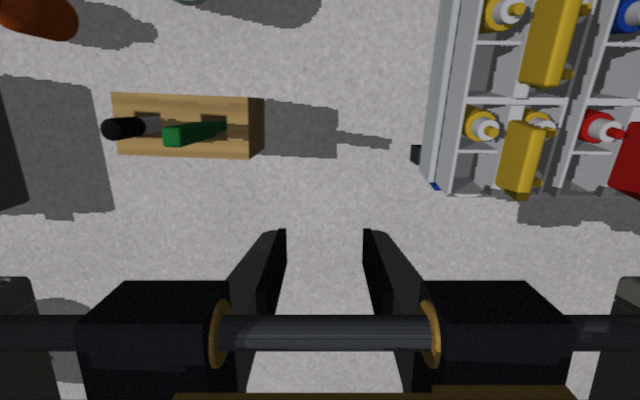

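The stick's top is at (170-228,132) and the marker at (130,127). The measured stick is at (512.7,270.5,186), matching its expected height. Now I'll go above it.

arm_command:
  moves:
    - {"dx": 0, "dy": -36, "dz": -17, "spin": 0, "fingers": -0.1}
    - {"dx": 0, "dy": -36, "dz": -17, "spin": 0, "fingers": -0.1}
    - {"dx": 10, "dy": -35, "dz": -17, "spin": 0, "fingers": -0.1}
    - {"dx": 25, "dy": 0, "dz": 0, "spin": 0, "fingers": -0.1}
    - {"dx": 10, "dy": 0, "dz": 0, "spin": 0, "fingers": -0.1}

```text
t: 11.7
position: [513.6, 260.8, 205.6]
tcp_rot: [[-0.005, -0.042, -0.999], [-0.002, -0.999, 0.042], [-1.0, 0.002, 0.005]]
contact_force: [-0.4, -1.6, -1.2]
opening: 41.4
```

arm_command:
  moves:
    - {"dx": 0, "dy": 0, "dz": 0, "spin": 0, "fingers": -0.1}
    - {"dx": 0, "dy": 0, "dz": 0, "spin": 0, "fingers": -0.1}

```text
t: 11.87
position: [514.2, 259.2, 208.5]
tcp_rot: [[-0.002, -0.045, -0.999], [-0.002, -0.999, 0.045], [-1.0, 0.002, 0.002]]
contact_force: [0.2, -0.5, -0.1]
opening: 41.2
```

```bash
python3 - <<'E'
from h import *
np.set_printoptions(precision=1,suppress=True)
s=snap('wrist','w9'); T=np.array(s['position']); print(s['t'],T,s['tcp_rot'])
im,d,p=load('w9'); m=cv2.inRange(cv2.cvtColor(im,cv2.COLOR_BGR2HSV),(45,60,15),(85,255,255))
n,l,st,ce=cv2.connectedComponentsWithStats(m)
for i in range(1,n):
    if st[i,4]>60: P=pts(d,p,l==i); t=P[P[:,2]>P[:,2].max()-6]; print(st[i],ce[i],'top',t.mean(0),np.percentile(t,[3,97],axis=0).tolist(),'side',np.median(P,0))
E
```

```text
11.8667 [514.2 259.2 208.5] [[-0. -0. -1.]
 [-0. -1.  0.]
 [-1.  0.  0.]]
[ 293  180   27   63 1190] [306.1 213.9] top [513.5 271.6 186.1] [[506.8047850273508, 265.5111791394127, 183.6588279987735], [519.3116021284233, 277.7263837741638, 187.4712419294165]] side [518.2 271.5 169.7]
```

arm_command:
  moves:
    - {"dx": 0, "dy": -12, "dz": 1, "spin": 0, "fingers": -0.1}
    - {"dx": 0, "dy": 0, "dz": 0, "spin": 0, "fingers": -0.1}
    - {"dx": 12, "dy": 0, "dz": 0, "spin": 0, "fingers": -0.1}
    - {"dx": 20, "dy": 0, "dz": 0, "spin": 0, "fingers": -0.1}
    - {"dx": 20, "dy": 0, "dz": 0, "spin": 0, "fingers": -0.1}

```text
t: 12.33
position: [514.4, 273.7, 157.2]
tcp_rot: [[0.002, -0.042, -0.999], [0.001, -0.999, 0.042], [-1.0, -0.001, -0.002]]
contact_force: [-0.4, -0.4, -0.9]
opening: 41.4
```

arm_command:
  moves:
    - {"dx": 20, "dy": 0, "dz": 0, "spin": 0, "fingers": -0.1}
    - {"dx": 12, "dy": 0, "dz": 0, "spin": 0, "fingers": -0.1}
    - {"dx": 0, "dy": 0, "dz": 0, "spin": 0, "fingers": -0.1}
    - {"dx": 0, "dy": 0, "dz": 0, "spin": 0, "fingers": -0.4}
    - {"dx": 0, "dy": 0, "dz": 0, "spin": 0, "fingers": -0.6}

```text
t: 12.75
position: [514.5, 274.1, 126.2]
tcp_rot: [[0.001, -0.042, -0.999], [0.001, -0.999, 0.042], [-1.0, -0.001, -0.001]]
contact_force: [0.1, 0.2, 0.2]
opening: 29.7
```

arm_command:
  moves:
    - {"dx": 0, "dy": 0, "dz": 0, "spin": 0, "fingers": -1}
    - {"dx": 0, "dy": 0, "dz": 0, "spin": 0, "fingers": -1}
    - {"dx": 0, "dy": 0, "dz": 0, "spin": 0, "fingers": -1}
    - {"dx": 0, "dy": 0, "dz": 0, "spin": 0, "fingers": -1}
  grip_force: 15

```text
t: 13.08
position: [514.5, 273.9, 126.3]
tcp_rot: [[0.002, -0.042, -0.999], [0.001, -0.999, 0.042], [-1.0, -0.001, -0.002]]
contact_force: [-1.1, -1.4, 3.6]
opening: 13.9
```

Gripped at 13.9 mm, which matches the 14 mm grip. Pull straight up.

arm_command:
  moves:
    - {"dx": -10, "dy": 0, "dz": 0, "spin": 0, "fingers": -1}
    - {"dx": -20, "dy": 0, "dz": 0, "spin": 0, "fingers": -1}
    - {"dx": -30, "dy": 0, "dz": 0, "spin": 0, "fingers": -1}
    - {"dx": -30, "dy": 0, "dz": 0, "spin": 0, "fingers": -1}
    - {"dx": -30, "dy": 0, "dz": 0, "spin": 0, "fingers": -1}
  grip_force: 20

```text
t: 13.5
position: [513.5, 273.5, 247.0]
tcp_rot: [[-0.001, -0.042, -0.999], [-0.0, -0.999, 0.042], [-1.0, 0.0, 0.001]]
contact_force: [-0.1, 0.4, 0.2]
opening: 13.7
```

arm_command:
  moves:
    - {"dx": -30, "dy": 0, "dz": 0, "spin": 0, "fingers": -1}
    - {"dx": -20, "dy": 0, "dz": 0, "spin": 0, "fingers": -1}
    - {"dx": -10, "dy": 0, "dz": 0, "spin": 0, "fingers": -1}
    - {"dx": 0, "dy": 10, "dz": 5, "spin": 0, "fingers": -1}
    - {"dx": 0, "dy": 25, "dz": 7, "spin": 0, "fingers": -1}

```text
t: 13.92
position: [499.2, 241.1, 304.6]
tcp_rot: [[-0.001, -0.038, -0.999], [0.002, -0.999, 0.038], [-1.0, -0.002, 0.001]]
contact_force: [0.5, -0.4, -1.7]
opening: 13.9
```

arm_command:
  moves:
    - {"dx": 0, "dy": 36, "dz": 5, "spin": 0, "fingers": -1}
    - {"dx": 0, "dy": 36, "dz": 5, "spin": 0, "fingers": -1}
    - {"dx": 0, "dy": 36, "dz": 5, "spin": 0, "fingers": -1}
    - {"dx": 0, "dy": 36, "dz": 5, "spin": 0, "fingers": -1}
    - {"dx": 0, "dy": 36, "dz": 5, "spin": 0, "fingers": -1}

```text
t: 14.33
position: [465.6, 57.8, 303.5]
tcp_rot: [[-0.003, -0.043, -0.999], [-0.001, -0.999, 0.043], [-1.0, 0.001, 0.003]]
contact_force: [0.6, -0.5, -0.2]
opening: 14.1
```

arm_command:
  moves:
    - {"dx": 0, "dy": 36, "dz": 3, "spin": 0, "fingers": -1}
    - {"dx": 0, "dy": 36, "dz": 3, "spin": 0, "fingers": -1}
    - {"dx": 0, "dy": 36, "dz": 3, "spin": 0, "fingers": -1}
    - {"dx": 0, "dy": 36, "dz": 3, "spin": 0, "fingers": -1}
    - {"dx": 0, "dy": 36, "dz": 3, "spin": 0, "fingers": -1}

```text
t: 14.75
position: [442.9, -120.7, 303.7]
tcp_rot: [[-0.003, -0.043, -0.999], [0.001, -0.999, 0.043], [-1.0, -0.0, 0.003]]
contact_force: [0.9, 0.5, -0.1]
opening: 13.6
```

arm_command:
  moves:
    - {"dx": 0, "dy": 36, "dz": 0, "spin": 0, "fingers": -1}
    - {"dx": 0, "dy": 36, "dz": 0, "spin": 0, "fingers": -1}
    - {"dx": 0, "dy": 36, "dz": 0, "spin": 0, "fingers": -1}
    - {"dx": 0, "dy": 25, "dz": 0, "spin": 0, "fingers": -1}
    - {"dx": 0, "dy": 10, "dz": 0, "spin": 0, "fingers": -1}

```text
t: 15.17
position: [436.3, -265.7, 303.3]
tcp_rot: [[-0.004, -0.049, -0.999], [0.0, -0.999, 0.049], [-1.0, -0.0, 0.004]]
contact_force: [-0.1, -0.1, -0.8]
opening: 13.9
```

arm_command:
  moves:
    - {"dx": 0, "dy": 0, "dz": 0, "spin": 0, "fingers": -1}
    - {"dx": 0, "dy": 0, "dz": 0, "spin": 0, "fingers": -1}

```text
t: 15.33
position: [438.6, -260.4, 304.1]
tcp_rot: [[-0.002, -0.042, -0.999], [0.002, -0.999, 0.042], [-1.0, -0.002, 0.002]]
contact_force: [-0.1, 1.2, -1.4]
opening: 13.7
```

```bash
python3 - <<'E'
from h import *
np.set_printoptions(precision=1,suppress=True)
s=snap('wrist','w10'); snap('scene','s10'); snap('top','t10'); T=np.array(s['position']); print(s['t'],T)
for tag in('s10','w10','t10'):
    im,d,p=load(tag); m=cv2.inRange(cv2.cvtColor(im,cv2.COLOR_BGR2HSV),(45,60,15),(85,255,255))
    n,l,st,ce=cv2.connectedComponentsWithStats(m)
    for i in range(1,n):
        if st[i,4]>12:
            P=pts(d,p,l==i)
            if np.linalg.norm(np.median(P,0)[:2]-[440,-300])<110 and np.median(P,0)[2]<300: print(tag,st[i],np.median(P,0),P.min(0),P.max(0))
            if tag!='t10' and st[i,4]>12:
                Q=P[(np.linalg.norm(P[:,:2]-T[:2],axis=1)<40)&(P[:,2]>165)]
                if len(Q)>10:
                    for a,b in((170,215),(215,250),(250,300)):
                        q=Q[(Q[:,2]>a)&(Q[:,2]<b)]
                        if len(q)>3: print('  stick z',a,b,'med rel tcp',np.median(q,0)[:2]-T[:2],'zmin',Q[:,2].min())
a=cv2.resize(cv2.imread('pics/s10.png')[40:190,170:330],(400,375)); b=cv2.resize(cv2.imread('pics/w10.png')[:375],(400,375)); cv2.imwrite('pics/m3.png',np.hstack([a,b]))
E
```

```text
15.3333 [ 438.6 -260.4  304.1]
s10 [250  77   9  34 111] [ 438.9 -254.7  241.2] [  94.6 -573.3    3.4] [ 449.8 -243.6  308.5]
  stick z 170 215 med rel tcp [2.1 7.5] zmin 192.5013003498609
  stick z 215 250 med rel tcp [-0.1  4.5] zmin 192.5013003498609
  stick z 250 300 med rel tcp [0.2 5.8] zmin 192.5013003498609
s10 [223 110  18  18 189] [ 453.9 -352.1  130.5] [ 420.3 -376.7  104.3] [ 480.2 -330.6  148.3]
s10 [231 131   8   5  14] [ 481.4 -327.    98.5] [ 461.2 -337.9   95.9] [ 484.8 -321.5  101.3]
w10 [375 124  28  27 324] [ 477.9 -327.1   98.4] [ 459.  -352.7   53.3] [ 485.6 -320.5  113.9]
w10 [ 406  124   39   70 1468] [ 453.8 -354.7  140.3] [ 413.4 -400.5   53.6] [ 483.7 -349.9  148.4]
w10 [390 137   9   8  57] [ 472.7 -333.4  123.3] [ 468.7 -337.8  113.7] [ 475.7 -330.2  124.9]
w10 [435 136  11   9  65] [ 470.7 -380.9  122.7] [ 466.6 -386.7  111.7] [ 474.  -378.   124.9]
w10 [431 177  10   9  66] [ 426.8 -379.   123.2] [ 423.  -383.3  112.7] [ 429.9 -376.2  125. ]
  stick z 170 215 med rel tcp [2.4 0.4] zmin 191.77800920346112
  stick z 215 250 med rel tcp [0.9 0.4] zmin 191.77800920346112
  stick z 250 300 med rel tcp [3.2 0.3] zmin 191.77800920346112
t10 [420 248   4   6  19] [ 436.9 -252.7  214. ] [ 430.1 -255.6  199.1] [ 443.3 -213.2  430.4]
```

View pics/m3.png

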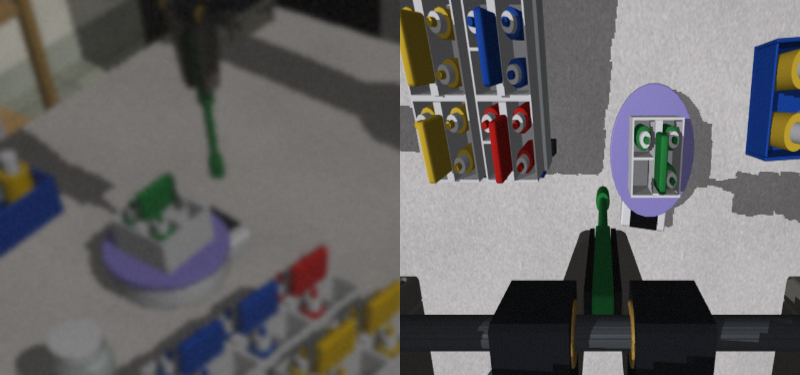

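The stick hangs upright, foot at about TCP − 113 mm, with the kit unmoved. I'll go above the cell (429,-332).

arm_command:
  moves:
    - {"dx": 0, "dy": 20, "dz": 1, "spin": 0, "fingers": -1}
    - {"dx": 0, "dy": 30, "dz": 1, "spin": 0, "fingers": -1}
    - {"dx": 0, "dy": 21, "dz": 1, "spin": 0, "fingers": -1}
    - {"dx": 0, "dy": 0, "dz": 0, "spin": 0, "fingers": -1}
    - {"dx": 20, "dy": 0, "dz": 0, "spin": 0, "fingers": -1}

```text
t: 15.9
position: [435.3, -333.4, 288.4]
tcp_rot: [[0.006, -0.043, -0.999], [-0.004, -0.999, 0.043], [-1.0, 0.003, -0.006]]
contact_force: [0.3, 0.2, 0.1]
opening: 13.9
```

arm_command:
  moves:
    - {"dx": 20, "dy": 0, "dz": 0, "spin": 0, "fingers": -1}
    - {"dx": 20, "dy": 0, "dz": 0, "spin": 0, "fingers": -1}
    - {"dx": 15, "dy": 0, "dz": 0, "spin": 0, "fingers": -1}
    - {"dx": 0, "dy": 0, "dz": 0, "spin": 0, "fingers": -1}
    - {"dx": 0, "dy": 0, "dz": 0, "spin": 0, "fingers": -1}

```text
t: 16.32
position: [433.6, -330.8, 230.1]
tcp_rot: [[-0.001, -0.04, -0.999], [0.001, -0.999, 0.04], [-1.0, -0.001, 0.001]]
contact_force: [0.8, -0.3, -0.1]
opening: 13.7
```

```bash
python3 - <<'E'
from h import *
np.set_printoptions(precision=1,suppress=True)
s=snap('wrist','w11'); snap('scene','s11'); T=np.array(s['position']); print(s['t'],T,s['contact_force'])
a=cv2.resize(cv2.imread('pics/s11.png')[90:160,190:270],(400,350)); b=cv2.resize(cv2.imread('pics/w11.png')[100:275,220:420],(400,350)); cv2.imwrite('pics/m4.png',np.hstack([a,b]))
im,d,p=load('w11'); print('cell centre at rim px',proj([429,-332,100],p),'corners',[np.round(proj([x,y,100],p)) for x,y in((409,-350),(449,-350),(449,-314),(409,-314))], 'foot exp',proj([T[0]-3.5,T[1],T[2]-114],p))
E
```

```text
16.3167 [ 433.6 -330.8  230.1] [ 0.8 -0.3 -0.1]
cell centre at rim px (np.float64(326.1057351726319), np.float64(191.78183041929725)) corners [array([346., 212.]), array([345., 170.]), array([305., 171.]), array([308., 213.])] foot exp (np.float64(324.8001250045604), np.float64(195.29341949746996))
```

View pics/m4.png

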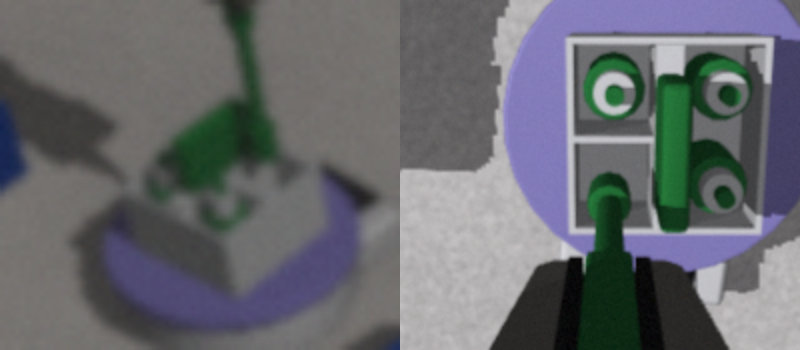

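The foot is over the cell (cell 307-345 × 171-214, foot at (323.5,198)), so I nudge it 2 mm right and 1 mm ahead, then lower.

arm_command:
  moves:
    - {"dx": 4, "dy": 2, "dz": -1, "spin": 0, "fingers": -1}
    - {"dx": 12, "dy": 0, "dz": 0, "spin": 0, "fingers": -1}
    - {"dx": 12, "dy": 0, "dz": 0, "spin": 0, "fingers": -1}
    - {"dx": 10, "dy": 0, "dz": 0, "spin": 0, "fingers": -1}
    - {"dx": 0, "dy": 0, "dz": 0, "spin": 0, "fingers": -1}
  grip_force: 10

```text
t: 16.83
position: [433.4, -334.0, 190.8]
tcp_rot: [[-0.002, -0.042, -0.999], [0.001, -0.999, 0.042], [-1.0, -0.001, 0.002]]
contact_force: [0.3, -0.4, 0.1]
opening: 14.1
```

arm_command:
  moves:
    - {"dx": 6, "dy": 0, "dz": 0, "spin": 0, "fingers": -1}
    - {"dx": 6, "dy": 0, "dz": 0, "spin": 0, "fingers": -1}
    - {"dx": 4, "dy": 0, "dz": 0, "spin": 0, "fingers": -1}
    - {"dx": 2, "dy": 0, "dz": 0, "spin": 0, "fingers": -1}
    - {"dx": 0, "dy": 0, "dz": 0, "spin": 0, "fingers": -1}

```text
t: 17.25
position: [434.0, -334.4, 173.9]
tcp_rot: [[-0.001, -0.042, -0.999], [0.0, -0.999, 0.042], [-1.0, -0.0, 0.001]]
contact_force: [-0.0, -0.0, -0.6]
opening: 13.6
```

arm_command:
  moves:
    - {"dx": 1.5, "dy": 0, "dz": 0, "spin": 0, "fingers": -1}
    - {"dx": 1.5, "dy": 0, "dz": 0, "spin": 0, "fingers": -1}
    - {"dx": 1, "dy": 0, "dz": 0, "spin": 0, "fingers": -1}
    - {"dx": 0, "dy": 0, "dz": 0, "spin": 0, "fingers": -1}

```text
t: 17.58
position: [434.1, -334.5, 170.2]
tcp_rot: [[-0.0, -0.042, -0.999], [0.0, -0.999, 0.042], [-1.0, -0.0, 0.0]]
contact_force: [0.2, 0.2, -1.2]
opening: 14.1
```

```bash
python3 - <<'E'
from h import *
np.set_printoptions(precision=1,suppress=True)
s=snap('wrist','w12'); T=np.array(s['position']); print(s['t'],T,s['contact_force'])
im,d,p=load('w12'); m=cv2.inRange(cv2.cvtColor(im,cv2.COLOR_BGR2HSV),(45,60,15),(85,255,255))
P=pts(d,p,m>0)
for a in range(50,170,15):
    q=P[(abs(P[:,0]-430)<22)&(P[:,1]>-349)&(P[:,1]<-313)&(P[:,2]>a)&(P[:,2]<=a+15)]
    if len(q)>3: print(a,len(q),np.median(q,0),q.min(0),q.max(0))
E
```

```text
17.5833 [ 434.1 -334.5  170.2] [ 0.2  0.2 -1.2]
50 19 [ 435.9 -328.2   60.1] [ 408.  -341.1   54. ] [ 438.6 -325.4   64.4]
65 161 [ 436.8 -333.5   78.2] [ 408.  -342.4   65.2] [ 439.9 -323.8   80. ]
80 157 [ 434.6 -334.2   81.1] [ 408.2 -342.1   80. ] [ 439.3 -323.2   95. ]
95 73 [ 435.1 -334.2  102.5] [ 430.8 -339.3   95.3] [ 436.2 -329.5  109.7]
110 80 [ 435.4 -334.2  117.2] [ 433.  -338.4  110.1] [ 436.1 -329.8  124.3]
125 107 [ 435.6 -334.3  132.9] [ 431.8 -338.8  125.1] [ 436.4 -329.4  139.9]
140 75 [ 437.4 -334.3  152.5] [ 434.  -340.8  140. ] [ 438.8 -327.8  155. ]
155 228 [ 438.3 -334.4  163.4] [ 436.1 -341.4  155. ] [ 438.9 -327.5  170. ]
```

The foot shoulder is at z ≈ 80.5, so the foot is about 2 mm above the cell floor, inside the cell. I'll lower 2 mm, release and lift off.

arm_command:
  moves:
    - {"dx": 1, "dy": 0, "dz": 0, "spin": 0, "fingers": -1}
    - {"dx": 1, "dy": 0, "dz": 0, "spin": 0, "fingers": -1}
    - {"dx": 0, "dy": 0, "dz": 0, "spin": 0, "fingers": -1}
    - {"dx": 0, "dy": 0, "dz": 0, "spin": 0, "fingers": -0.65}
    - {"dx": 0, "dy": 0, "dz": 0, "spin": 0, "fingers": -0.5}
  grip_force: 5

```text
t: 18.05
position: [434.1, -334.6, 168.3]
tcp_rot: [[-0.0, -0.042, -0.999], [-0.0, -0.999, 0.042], [-1.0, 0.0, 0.0]]
contact_force: [0.3, -0.1, 0.5]
opening: 20.6
```

arm_command:
  moves:
    - {"dx": 0, "dy": 0, "dz": 0, "spin": 0, "fingers": 0}
    - {"dx": 0, "dy": 0, "dz": 0, "spin": 0, "fingers": 0.3}
    - {"dx": 0, "dy": 0, "dz": 0, "spin": 0, "fingers": 0.3}
    - {"dx": 0, "dy": 0, "dz": 0, "spin": 0, "fingers": 0.3}
    - {"dx": 0, "dy": 0, "dz": 0, "spin": 0, "fingers": 0.3}

```text
t: 18.47
position: [434.1, -334.6, 168.2]
tcp_rot: [[-0.0, -0.042, -0.999], [0.0, -0.999, 0.042], [-1.0, -0.0, 0.0]]
contact_force: [0.1, 0.1, -0.6]
opening: 54.0
```

```bash
cat > stick.py <<'E'
from h import *
import sys
np.set_printoptions(precision=1,suppress=True)
for cam in sys.argv[2:]:
    tag=sys.argv[1]+cam; s=snap(cam,tag); print(cam,s['t'],s['position'],s['contact_force'],s['opening'])
    im,d,p=load(tag); m=cv2.inRange(cv2.cvtColor(im,cv2.COLOR_BGR2HSV),(45,60,15),(85,255,255)); m[280:]=0
    P=pts(d,p,m>0); P=P[(P[:,0]>330)&(P[:,0]<560)&(abs(P[:,1]+345)<120)]
    for a in range(50,250,25):
        q=P[(P[:,2]>a)&(P[:,2]<=a+25)]
        if a<150: q=q[(q[:,1]>-350)&(q[:,0]<450)]
        if len(q)>3: print(a,len(q),np.median(q,0),q.min(0),q.max(0))
E
python3 stick.py a wrist scene
```

```text
wrist 18.4667 [ 434.1 -334.6  168.2] [ 0.1  0.1 -0.6] 54.04288146264764
50 72 [ 437.5 -332.7   69.5] [ 407.7 -342.4   53.8] [ 439.8 -324.7   75. ]
75 284 [ 435.1 -334.3   79.7] [ 408.1 -342.9   75.1] [ 439.6 -324.2   99.6]
100 139 [ 435.5 -334.9  113.8] [ 431.4 -339.3  100.1] [ 436.6 -329.8  124.7]
125 138 [ 435.8 -334.9  135.5] [ 432.7 -339.3  125.2] [ 436.6 -330.1  146. ]
150 365 [ 438.2 -335.   164.7] [ 436.4 -371.2  151.3] [ 442.5 -328.2  174.8]
175 576 [ 438.4 -334.9  189.1] [ 436.4 -342.2  175.1] [ 439.2 -328.2  200. ]
200 494 [ 438.5 -335.3  207.8] [ 435.7 -361.6  200. ] [ 444.9 -304.3  216.6]
scene 18.5167 [ 434.2 -334.6  168.2] [-0.2  0.8  0.2] 57.90515576852653
75 10 [ 432.4 -331.7   93.3] [ 408.8 -349.1   84. ] [ 436.5 -329.1   99.4]
100 25 [ 433.5 -332.9  113. ] [ 424.9 -349.9  101.1] [ 447.3 -329.6  124.3]
125 23 [ 435.2 -333.5  136.3] [ 426.2 -349.7  125.5] [ 441.  -328.8  149.8]
150 31 [ 436.4 -329.8  162.1] [ 427.3 -339.8  150.5] [ 441.3 -325.   175. ]
175 32 [ 435.8 -328.6  187.7] [ 425.5 -335.2  176.1] [ 439.2 -326.   199.5]
200 29 [ 436.2 -329.2  212.6] [ 427.5 -335.9  200.8] [ 440.  -324.8  224.1]
225 11 [ 434.3 -330.9  227.8] [ 430.5 -335.3  225.2] [ 439.8 -325.3  229.1]
```

The stick stands free and upright. Rise straight up and clear.

arm_command:
  moves:
    - {"dx": -8, "dy": 0, "dz": 0, "spin": 0, "fingers": 0.3}
    - {"dx": -15, "dy": 0, "dz": 0, "spin": 0, "fingers": 0.3}
    - {"dx": -20, "dy": 0, "dz": 0, "spin": 0, "fingers": 0.3}
    - {"dx": -25, "dy": 0, "dz": 0, "spin": 0, "fingers": 0.3}
    - {"dx": -25, "dy": 0, "dz": 0, "spin": 0, "fingers": 0.3}

```text
t: 18.98
position: [433.9, -334.4, 262.6]
tcp_rot: [[-0.0, -0.042, -0.999], [0.0, -0.999, 0.042], [-1.0, -0.0, 0.0]]
contact_force: [0.1, -1.1, -0.1]
opening: 59.7
```

arm_command:
  moves:
    - {"dx": -25, "dy": 0, "dz": 0, "spin": 0, "fingers": 0.3}
    - {"dx": -15, "dy": 0, "dz": 0, "spin": 0, "fingers": 0.3}
    - {"dx": 0, "dy": -10, "dz": 0, "spin": 0, "fingers": 0.3}
    - {"dx": 0, "dy": -25, "dz": 0, "spin": 0, "fingers": 0.3}
    - {"dx": 0, "dy": -35, "dz": 0, "spin": 0, "fingers": 0.3}

```text
t: 19.4
position: [436.2, -265.4, 300.7]
tcp_rot: [[-0.001, -0.047, -0.999], [-0.0, -0.999, 0.047], [-1.0, 0.001, 0.001]]
contact_force: [0.6, 0.2, 0.5]
opening: 59.6
```

arm_command:
  moves:
    - {"dx": 0, "dy": -35, "dz": 0, "spin": 0, "fingers": 0.3}
    - {"dx": 0, "dy": -35, "dz": 0, "spin": 0, "fingers": 0.3}
    - {"dx": 0, "dy": -20, "dz": 0, "spin": 0, "fingers": 0.3}
    - {"dx": 0, "dy": 0, "dz": 0, "spin": 0, "fingers": 0.3}
    - {"dx": 0, "dy": 0, "dz": 0, "spin": 0, "fingers": 0.3}

```text
t: 19.82
position: [440.6, -173.4, 300.9]
tcp_rot: [[-0.001, -0.039, -0.999], [-0.0, -0.999, 0.039], [-1.0, 0.0, 0.001]]
contact_force: [0.3, -0.1, -0.1]
opening: 59.6
```

```bash
python3 stick.py b wrist scene top; python3 - <<'E'
from h import *
np.set_printoptions(precision=1,suppress=True)
for tag in('btop','bwrist'):
    im,d,p=load(tag); h=cv2.cvtColor(im,cv2.COLOR_BGR2HSV)
    for nm,lo,hi in(('yel',(20,100,60),(32,255,255)),('red',(0,130,60),(8,255,255)),('green',(45,60,15),(85,255,255))):
        m=cv2.inRange(h,lo,hi);n,l,st,c=cv2.connectedComponentsWithStats(m)
        for i in range(1,n):
            if st[i,4]>30:
                P=pts(d,p,l==i);q=np.median(P,0)
                if 380<q[0]<700 and -420<q[1]<50 and q[2]>135: print(tag,nm,st[i,4],q,np.percentile(P[:,0],[3,97]))
im,d,p=load('bscene'); i0,d0,p0=load('scene0'); m=cv2.inRange(cv2.cvtColor(im,cv2.COLOR_BGR2HSV),(120,30,40),(145,160,255)); df=(cv2.absdiff(cv2.GaussianBlur(im,(5,5),0),cv2.GaussianBlur(i0,(5,5),0)).max(2)>40).astype(np.uint8)
n,l,st,c=cv2.connectedComponentsWithStats(df); print([st[i].tolist() for i in range(1,n) if st[i,4]>60])
E
```

```text
wrist 19.8167 [ 440.6 -173.4  300.9] [ 0.3 -0.1 -0.1] 59.578671961208734
50 34 [ 438.5 -330.4   70.5] [ 425.1 -339.7   59.2] [ 439.8 -325.9   74.7]
75 166 [ 433.8 -330.4   79.9] [ 423.7 -342.    75.1] [ 439.5 -325.1   99.9]
100 101 [ 433.  -330.4  113.2] [ 427.9 -350.   100.3] [ 436.  -329.   124.8]
125 88 [ 433.2 -330.2  134.8] [ 428.1 -335.7  125. ] [ 435.9 -329.   145.7]
150 232 [ 434.7 -327.9  163.8] [ 426.1 -340.1  151.1] [ 438.3 -326.5  175. ]
175 300 [ 435.1 -327.8  188.3] [ 426.  -339.4  175.1] [ 438.4 -326.4  200. ]
200 390 [ 435.  -327.9  213.2] [ 425.9 -340.3  200. ] [ 438.5 -326.6  225. ]
225 344 [ 432.6 -332.7  229.1] [ 425.9 -340.6  225.1] [ 438.5 -326.5  231.6]
scene 19.8667 [ 440.5 -174.8  300.9] [-0.3  0.8  0.4] 59.95233161149643
75 8 [ 432.3 -330.8   94.3] [ 408.8 -348.6   83.4] [ 436.1 -328.5   98.6]
100 27 [ 434.  -332.1  115.3] [ 424.1 -350.   100.8] [ 446.7 -328.3  123.8]
125 26 [ 435.2 -333.   135.5] [ 423.5 -349.9  125.4] [ 449.9 -327.5  149.8]
150 28 [ 436.5 -329.6  161.9] [ 427.6 -341.7  150.5] [ 439.8 -325.   174.3]
175 25 [ 435.  -328.3  187.9] [ 427.9 -33
[... 742 characters left out ...]
-24.4 141.5] [498.8 506. ]
bwrist yel 80 [459.5 -22.2 135.4] [455.  462.9]
bwrist yel 570 [ 466.4 -207.3  408.6] [459.7 469.4]
bwrist yel 171 [ 466.9 -140.7  411.1] [460.5 471.3]
bwrist red 1039 [ 487.2 -100.8  160.3] [448.5 517.7]
bwrist red 61 [500.3 -79.5 141.7] [496.5 503.7]
bwrist red 58 [ 498.4 -127.2  141.3] [494.7 501.9]
bwrist red 48 [ 455.  -125.8  135.6] [451.6 458.3]
bwrist green 3393 [ 437.8 -350.5  145.6] [426.6 478.8]
[[256, 0, 29, 17, 224], [173, 5, 49, 44, 718], [273, 17, 16, 23, 179], [247, 38, 60, 27, 856], [259, 66, 10, 17, 126], [281, 76, 8, 15, 88], [170, 82, 78, 64, 1364], [129, 89, 13, 10, 88], [317, 153, 14, 20, 184], [263, 188, 40, 43, 576], [405, 197, 12, 24, 152]]
```

All checks agree: the stick is upright in the cell, yellow is at the stop exactly where green was, red is in place, and the arm touches nothing. Handing in.

```bash
python3 -c "
from station import ctrl
print(ctrl.finish_job())"
```

```text
the job is handed in; nothing more can be done
None
```

The job is done and handed in at about 20 s of the 64 s allowed; the interface reports no verdict.

**What I did:**
- I lifted the green kit off the left lane and took it forward over the stop.
- I touched its low edge to the plate, rolled it level and released it.
- I then pulled the green stick out of the holder and stood it in the kit's empty cell.

**Last checks:**
- **Kit:** tilt was 0.3° just before release. The centre was about (449.5, -357) against a plate centre of about (448, -358). I did not re-measure the tilt after the stick went in.
- **Stick:** it stands free and upright, with its top at z ≈ 229 and its foot on the cell floor.
- **Rack:** the yellow kit's handle is at x ≈ 481, where the green one was, so it is at the stop. In the top view the red handle's median x read 5 mm higher than at the start (480.5 against 475), with y unchanged. Its x span of 448.5–518 covers its old place, so I took this as measurement scatter.
- **Contact:** the force on the tool was about zero.

**Disagreements:** the plate-centre estimates differed by up to 6 mm in y between views, and I used the middle. The scene difference after the job showed no changes around the beaker, dye bottle or marker. I did not measure those or the wide bottle individually.

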